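# Mount the toroidal transformer on its chassis stud

## Task

Mount the mains transformer in the opened instrument: thread its parts over the upright stud in the chassis, first the black washer, then the yellow transformer with its terminal block facing the green circuit board, then the orange washer, and last the steel clamping dish, rim upwards, so that each lies flat on the one below, ready for the nut. Lower the transformer into place, do not drop it, and leave the capacitor, knob, relay and screwdriver lying where they are.

Things in the scene. Friction and masses are not known exactly. Their poses are not given: they have to be found in the camera images.
- chassis: Fixed opened instrument: tray 300 x 220 mm, walls to 44 mm, beige front panel 80 mm high. Origin: axis of its upright steel stud, at bench level; x from the stud to board and front panel, z up. Stud 8 mm thick; tray floor 10 mm above the bench, its tip 66 mm (last 5 mm tapered). Clear of the stud: rear wall 83 mm (-x; mains inlet in its -y corner), side walls 105 mm (y), board from x = 77 mm.
- board: Green circuit board fixed in the chassis, 105 x 190 mm, with parts up to 38 mm tall on it. Origin at the centre of its underside, 130 mm from the stud along the chassis x and 16 mm above the bench.
- lower_washer_center (a point): Centre of the black hard-rubber washer (the larger one), 64 mm outside diameter, 22 mm hole, 5 mm thick, 25 g. It goes first, flat on the tray floor. z along its axis.
- transformer_center (a point): Centre of the yellow ring-shaped transformer, 64 mm outside diameter, 22 mm through hole, 30 mm tall, about 0.36 kg. Its black terminal block with four brass tags sticks out of its side in its +x direction, 28 mm wide, to 44 mm from the axis, from 6 to 24 mm above its underside (tags to 28 mm); grip it across y. z up along its axis. It goes second.
- upper_washer_center (a point): Centre of the orange hard-rubber washer (the smaller one), 56 mm outside diameter, 22 mm hole, 5 mm thick, 20 g. It goes third, on the transformer. z along its axis.
- clamp_dish_center (a point): Centre (4 mm above the underside) of the round steel clamping dish, 46 mm outside diameter, 8 mm tall over its upturned rim, bottom 3 mm thick with a 14 mm hole, 45 g; it lies rim up. It goes last, on the orange washer.
- capacitor_center (a point): Centre of a loose blue capacitor standing among the parts, 22 mm diameter, 26 mm tall. Leave it.
- knob_center (a point): Centre of a loose khaki control knob, 30 mm diameter, 18 mm tall. Leave it.
- relay_center (a point): Centre of a loose white relay, 28 x 14 x 18 mm. Leave it.
- screwdriver_center (a point): Middle of a green-handled screwdriver, 180 mm long and 26 mm thick, lying along its x. Leave it.
Not all that is in view belongs to the job. Leave any turquoise or white look-alike of the part that bears upper_washer_center alone. There is more than one size of the part that bears transformer_center; the job needs the middle-sized.

How it is judged (in metres and radians):
At the end, for the whole second after the job is handed in: Over the stud, from the floor up: black washer, transformer, orange washer, steel dish (rim up), each flat within 0.08 rad, within 2.5 mm of its level and 9 mm of the axis, at rest; terminal block towards the board within about 35 degrees (board over 100 mm ahead along the transformer's x) (horizontal distance between each of lower_washer_center, transformer_center, upper_washer_center, clamp_dish_center and chassis below 0.009 m and z of lower_washer_center in the frame of chassis between 0.01 and 0.015 m and angle between the z axis of each of lower_washer_center, upper_washer_center and the z axis of chassis, either way round below 0.08 rad and linear speed of each of lower_washer, transformer, upper_washer, clamp_dish below 0.02 m/s and z of transformer_center in the frame of chassis between 0.0275 and 0.0325 m and angle between each of transformer_center, clamp_dish_center's own z axis and vertical below 0.08 rad and z of upper_washer_center in the frame of chassis between 0.045 and 0.05 m and z of clamp_dish_center in the frame of chassis between 0.0515 and 0.0565 m and x of board in the frame of transformer_center above 0.1 m); the robot touches nothing.
It fails at once if the transformer falls freely (faster than 0.45 m/s while nothing of the gripper touches it, a drop of about 10 mm) (linear speed of transformer above 0.45 m/s and contact force between the fingers and transformer below 0.1 N).
It fails at once if the capacitor, knob, relay or screwdriver is moved more than 25 mm (distance of any of capacitor_center, knob_center, relay_center, screwdriver_center from where it was at the start of the episode above 0.025 m).
It also fails if it takes over 136 s, if anything falls off the work surface, if the arm or the gripper's body presses on something with over 40 N, if the wrist force passes 120 N, or if a joint passes its speed limit or range.

## Robot

A 6-joint arm with a two-finger parallel gripper is mounted at the origin on the work surface. World frame = base frame: x ahead of the robot, y to its left, z up, the work surface at z = 0. Lengths are in m, angles in degrees, forces in N, time in s.
With the tool pointing down it reaches from about 0.25 to 0.725 m from the base axis. Payload 9.7 kg.
Tool frame: the origin (TCP) lies midway between the tips of the shut fingers; the grasp point (between the pads) lies 19 mm behind it (bot.hold_point_z is the distance from the TCP to the grasp point, in m); z points along the fingers, y is the line along which they close (so a half turn about z gives the same grasp; the last joint's range is limited). The gripper opens to 85 mm and grips with 20 to 120 N. Pads are 22 mm wide; open, the fingers measure 114 mm over their backs; the gripper's body (76 mm by 85 mm) begins 54 mm behind the grasp point. The pads swing forward as they close: fully open they stand 13 mm farther back than shut.
Start: joints at [74.714, 4.979, 10.078, 95.1, 0, 90], TCP at [0.145, 0.531, 0.231] pointing down, gripper open.
Joint ranges: [-179.16, 179.16], [-48.56, 103.87], [-65.8, 70.77], [-126.05, 130.52], [-82.76, 87.17], [-180, 180]. Speed limits (degrees/s): [127.2, 127.2, 147.25, 180, 180, 180].

## Interface

Orientations are given as [roll, pitch, yaw] about the fixed x, y, z axes, in that order (R = Rz(yaw) Ry(pitch) Rx(roll)).
In Python, from workcell import bot gives the robot as it stands.
- The arm moves only by the tool play_rows, never from a script. Its argument "steps" is a list that holds one entry, the list of rows, each a list of 4 numbers: the shift along the tool's x, y, z in m, then the turn about the tool's z in rad. In form: [[[tx, ty, tz, yaw], ...]]. A call has exactly 5 rows; each row shifts and turns the commanded pose from where the row before left it, along the tool's axes as they then stand; what a row does not reach is not made up. A row lasts 1/12 s, in which the tool goes at most 41.7 mm and 7.16 degrees, less where a joint would pass 70% of its speed; a pose out of reach is approached as far as the arm can. A call is refused whole if a number of a shift passes 0.0417 or a number of a turn 0.125, either way. A call with a gripper value outside its range is refused whole. "gripper" is the finger opening in m, from 0 to 0.0854, set as the call begins (left out, the last holds). The fingers move at their own pace and stop on an object; "squeeze" is the grip in N (left out, the last holds). Time passes only in rows, so rows that do not move let the fingers close, or fill a call up. It gives the time, the measured TCP pose, the force, the opening and the grip force at its end, in the units of the state.
- bot.get_obs(): the state, without advancing time (a new reading comes with each control period).
- bot.camera(name): name is "side" or "top" or "wrist"; returns a dict with "img" (384x512x3 uint8, blue, green, red), "vfov" (degrees; the focal length in pixels is half the picture's height over the tangent of half this angle, whatever the lens; pixels are square), "cx", "cy" (the principal point, pixels), "D" ([k1, k2, p1, p2, k3] as OpenCV has them; the pictures are not rectified), "xyz" and "attitude" of the camera in the world. Camera axes: x right, y down, z forward; pixel columns grow to the right and rows downward; lengths in m; the calibration is good to about 2 mm. A picture is of the moment at which its call begins. There is no depth.
- bot.job_done(): hands the job in; it is judged then, once.
The state is a dict: "time": time; "q": joint angles; "qd": joint speeds; "joint_efforts": joint torques, N m; "ee_pos": TCP position; "tcp_rot": TCP orientation; "wrist_force": force on the tool from outside, world axes, zero at the start; "torque": the same for the moment, N m; "opening": finger opening in m; "grasp_force": force on a finger pad.
Only numpy, scipy, OpenCV 4.12 (cv2) and the standard library are available. Lean on these libraries where they do the work, as an engineer would, in place of code of your own. Each camera call takes 0.05 s, during which the arm holds its last target. There are 200 camera calls.

## Working session

There is one attempt and no reset: what is moved stays moved. The work goes in short steps, Python scripts to look and compute and a tool call to move; the robot and the scene stay as the last step left them, time stands still between calls to the robot, and variables do not carry over. Pictures are saved under pics/ and viewed, at most 14 in all, crops included, and the job is handed in when it is done.

Besides the shell and the picture viewer there is one more tool, called after ">>>" as name(argument=value, ...), one argument or row to a line, values as JSON. play_rows: Moves the arm, as the interface text tells. Its arguments: {"type":"object","properties":{"steps":{"type":"array","items":{"type":"array","items":{"type":"array","items":{"type":"number"}}}},"gripper":{"type":"number"},"squeeze":{"type":"number"}},"required":["steps"]}

```bash
ls; mkdir -p pics; cat > h.py <<'E'
import numpy as np,cv2
from scipy.spatial.transform import Rotation as R
from workcell import bot
def cam(n):
    c=bot.camera(n); h=c['img'].shape[0]
    f=h/2/np.tan(np.radians(c['vfov'])/2)
    c['K']=np.array([[f,0,c['cx']],[0,f,c['cy']],[0,0,1.]])
    a=np.array(c['attitude'],float)
    c['R']=R.from_euler('xyz',a,degrees=True).as_matrix() if a.size==3 else a
    c['D']=np.array(c['D'],float); c['xyz']=np.array(c['xyz'],float)
    return c
def ray(c,px,z):
    p=cv2.undistortPoints(np.array(px,float).reshape(-1,1,2),c['K'],c['D']).reshape(-1,2)
    d=np.c_[p,np.ones(len(p))]@c['R'].T
    return c['xyz']+d*((z-c['xyz'][2])/d[:,2])[:,None]
def proj(c,P):
    Rt=c['R'].T; r=cv2.Rodrigues(Rt)[0]
    return cv2.projectPoints(np.array(P,float).reshape(-1,1,3),r,-Rt@c['xyz'],c['K'],c['D'])[0].reshape(-1,2)
E
python3 - <<'E'
from h import *
import pickle
print(bot.get_obs())
for n in('top','side','wrist'):
    c=cam(n); print(n,c['vfov'],c['cx'],c['cy'],c['D'],c['xyz'],c['attitude'])
    cv2.imwrite(f'pics/{n}0.png',c['img']); pickle.dump(c,open(f'{n}0.pkl','wb'))
t=cv2.resize(cv2.imread('pics/top0.png'),(800,600),interpolation=cv2.INTER_CUBIC);cv2.imwrite('pics/top0b.png',t)
E
```

```text
pics
{'time': 0.0, 'q': array([ 7.47135971e+01,  5.01270885e+00,  1.00356012e+01,  9.51014127e+01,
       -2.04568740e-03,  8.99995471e+01]), 'qd': array([ 0.00904637,  0.10306604, -0.02502039, -0.07597406,  0.00213224,
        0.00249845]), 'joint_efforts': array([ 1.32431713e-03, -5.20384920e+01,  4.64807296e+01,  1.61615212e-02,
       -7.96650255e-06,  2.49581412e-06]), 'ee_pos': array([0.1449523 , 0.53031225, 0.23057792]), 'tcp_rot': array([-1.79921480e+02,  2.04506485e-03,  1.64714053e+02]), 'wrist_force': array([ 1.3422311 , -0.40732081,  0.47940604]), 'torque': array([0.0391497 , 0.01134085, 0.01326458]), 'grasp_force': 0.0, 'opening': 0.08539471036770106}
top 48.381487264056844 260.8894981356039 198.1873272082597 [-0.03453115  0.          0.          0.          0.        ] [0.34477237 0.08118417 1.27436546] [-171.80629443   -0.9176665   -89.65804331]
side 45.209476716899886 255.8542577324734 199.5924349510705 [-0.06437004  0.          0.          0.          0.        ] [0.3976136  0.78181869 0.92505274] [-141.22892599   -1.01098619 -170.53354786]
wrist 60.40514741270448 257.91320531803956 192.19523705853854 [-0.08292384  0.          0.          0.          0.        ] [0.07936432 0.54759539 0.37470299] [1.64175494e+02 5.20148708e-02 7.46981699e+01]
```

View pics/top0b.png

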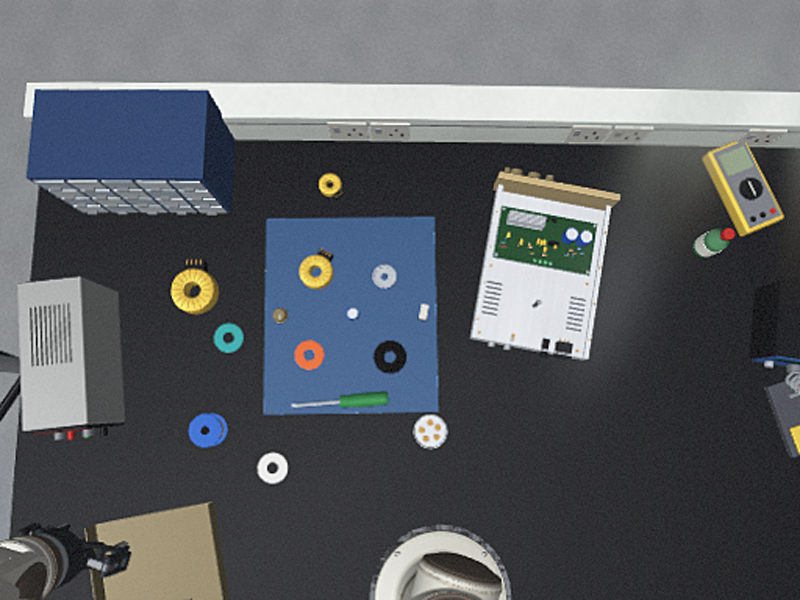

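View pics/side0.png

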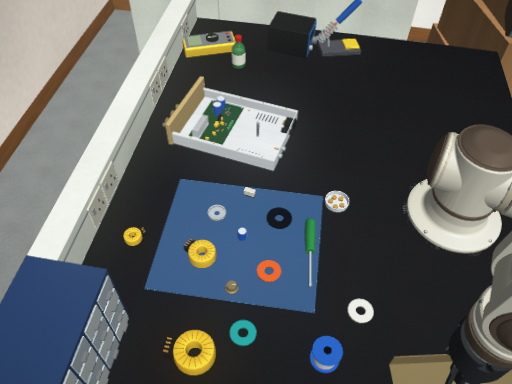

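Top view, in 800-px coordinates:
- **Transformers:** large yellow (194,290), middle (316,270) and small (329,184). The middle one, on the mat, is the one meant.
- **Rings:** orange (309,355), with turquoise (228,338) and white (272,468) look-alikes. The black washer is at (390,357).
- **Dish:** the grey part at (384,276) looks like the steel dish.
- **Chassis:** the stud is at about (537,303).

I'll confirm with an enlarged crop and measure.

```bash
python3 - <<'E'
from h import *
import pickle
c=pickle.load(open('top0.pkl','rb')); im=c['img']
a=cv2.resize(im[130:275,165:400],None,fx=3.4,fy=3.4,interpolation=cv2.INTER_CUBIC); cv2.imwrite('pics/crop1.png',a); print(a.shape)
s=512/800
hsv=cv2.cvtColor(im,cv2.COLOR_BGR2HSV)
def seg(m,near,name,z,r=30):
    k=np.zeros(m.shape,np.uint8); cv2.circle(k,tuple(int(v*s) for v in near),r,1,-1)
    m=(m&(k>0)).astype(np.uint8); 
    n,l,st,ce=cv2.connectedComponentsWithStats(m); i=1+np.argmax(st[1:,4])
    cs,_=cv2.findContours((l==i).astype(np.uint8),cv2.RETR_EXTERNAL,cv2.CHAIN_APPROX_NONE)
    (e,ax,an)=cv2.fitEllipse(max(cs,key=len)); P=ray(c,[e],z)[0]
    print(name,np.round(e,1),np.round(ax,1),st[i,4],np.round(P,4))
H,S,V=[hsv[...,i].astype(int) for i in range(3)]
seg((H<12)&(S>120)&(V>100),(309,355),'orange',.005,20)
seg((S<110)&(V<70),(390,357),'black',.005,20)
seg((S<90)&(V>90),(384,276),'dish',.008,16)
for n,p in(('mid',(316,270)),('big',(194,290)),('small',(329,184))):
    seg((H>15)&(H<35)&(S>100)&(V>80),p,n,.03,26)
for n,p,z in(('cap',(352,314),.026),('knob',(280,316),.018),('relay',(424,312),.018),('stud top',(539,300),.066),('stud bot',(535,306),.01),('drv',(363,399),.013),('b1',(500,205),.02),('b2',(600,225),.02),('b3',(588,274),.02),('b4',(493,262),.02)):
    print(n,np.round(ray(c,[np.array(p)*s],z)[0],4))
b=cv2.resize(im[100:235,295:400],None,fx=4.4,fy=4.4,interpolation=cv2.INTER_CUBIC); cv2.imwrite('pics/crop2.png',b);print(b.shape)
E
```

```text
(493, 799, 3)
orange [197.5 226.7] [17.3 17.7] 220 [0.4405 0.2497 0.005 ]
black [249.2 228. ] [19.5 19.8] 272 [0.438  0.0962 0.005 ]
dish [245.6 176.4] [15.2 15.4] 193 [0.5933 0.1084 0.008 ]
mid [201.9 173.5] [20.3 21. ] 328 [0.5964 0.2374 0.03  ]
big [124.  186.1] [28.3 30.2] 675 [0.5569 0.4662 0.03  ]
small [210.7 117.7] [13.8 14.5] 166 [0.7687 0.2155 0.03  ]
cap [0.5155 0.1671 0.026 ]
knob [0.5117 0.304  0.018 ]
relay [0.5216 0.031  0.018 ]
stud top [ 0.5389 -0.1788  0.066 ]
stud bot [ 0.5361 -0.1829  0.01  ]
drv [0.3569 0.1446 0.013 ]
b1 [ 0.7331 -0.1166  0.02  ]
b2 [ 0.6954 -0.3118  0.02  ]
b3 [ 0.5978 -0.2849  0.02  ]
b4 [ 0.6195 -0.1014  0.02  ]
(594, 462, 3)
```

View pics/crop1.png

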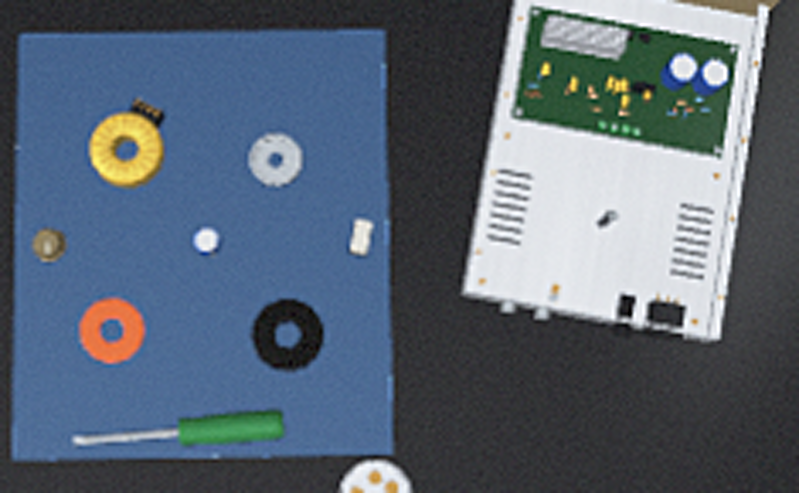

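View pics/crop2.png

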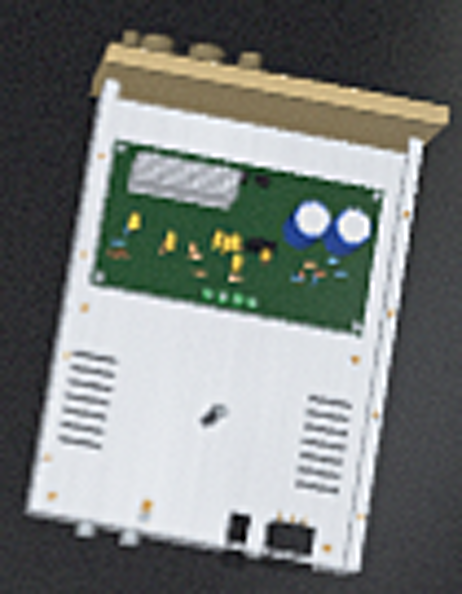

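The crop shows the middle transformer with its terminal block up and to the right, at a yaw of about -28°. The grey part is the steel dish. The chassis yaw is about -10.5°, with the stud near (0.537, -0.181). I'll turn the tool to yaw -10.5° and go over the black washer.

>>> play_rows(
  steps=[
    [[0,0,0.003,0.1223],[0,0,0.003,0.1223],[0,0,0.003,0.1223],[0,0,0.003,0.1223],[0,0,0.003,0.1223]],
  ],
  gripper=0.078,
  squeeze=40,
)

```text
time: 0.57
ee_pos: [0.145, 0.5304, 0.2158]
tcp_rot: [-180.0, 0.0, 129.3]
wrist_force: [0.1, -1.8, 0.3]
opening: 0.0783
grasp_force: 0.0
```

>>> play_rows(
  steps=[
    [[0,0,0.003,0.1223],[0,0,0.003,0.1223],[0,0,0.003,0.1223],[0,0,0.003,0.1223],[0,0,0.003,0.1223]],
  ],
)

```text
time: 0.98
ee_pos: [0.1449, 0.5304, 0.2008]
tcp_rot: [-180.0, 0.0, 94.3]
wrist_force: [0.9, 0.9, 0.6]
opening: 0.0779
grasp_force: 0.0
```

>>> play_rows(
  steps=[
    [[0,0,0.003,0.1223],[0,0,0.003,0.1223],[0,0,0.003,0.1223],[0,0,0.003,0.1223],[0,0,0.003,0.1223]],
  ],
)

```text
time: 1.4
ee_pos: [0.2099, 0.5048, 0.1858]
tcp_rot: [-176.9, 0.3, 65.9]
wrist_force: [0.3, 1.2, -0.0]
opening: 0.0782
grasp_force: 0.0
```

>>> play_rows(
  steps=[
    [[0,0,0.003,0.1223],[0,0,0.003,0.1223],[0,0,0.003,0.1223],[0,0,0.003,0.1223],[0,0,0.003,0.1223]],
  ],
)

```text
time: 1.82
ee_pos: [0.3397, 0.4073, 0.1712]
tcp_rot: [-170.5, 3.9, 45.2]
wrist_force: [1.2, 0.5, 0.2]
opening: 0.0779
grasp_force: 0.0
```

>>> play_rows(
  steps=[
    [[0,0,0.003,0.1223],[0,0,0.003,0.1223],[0,0,0.003,0.1223],[0,0,0.003,0.1223],[0,0,0.003,0.1223]],
  ],
)

```text
time: 2.23
ee_pos: [0.4235, 0.2735, 0.1572]
tcp_rot: [-166.1, 10.9, 25.1]
wrist_force: [0.4, 0.8, 0.0]
opening: 0.0782
grasp_force: 0.0
```

>>> play_rows(
  steps=[
    [[0.018,0.0185,0,0],[0.018,0.0185,0,0],[0.018,0.0185,0,0],[0.018,0.0185,0,0],[0.018,0.0185,0,0]],
  ],
)

```text
time: 2.65
ee_pos: [0.5384, 0.2289, 0.1182]
tcp_rot: [-166.1, 10.8, 25.3]
wrist_force: [0.5, -0.2, -0.1]
opening: 0.0781
grasp_force: 0.0
```

>>> play_rows(
  steps=[
    [[0.018,0.0185,0,0],[0.018,0.0185,0,0],[0.018,0.0185,0,0],[0.018,0.0185,0,0],[0.018,0.0185,0,0]],
  ],
)

```text
time: 3.07
ee_pos: [0.6528, 0.1839, 0.0794]
tcp_rot: [-166.1, 10.8, 25.3]
wrist_force: [1.1, 1.4, 0.6]
opening: 0.078
grasp_force: 0.0
```

>>> play_rows(
  steps=[
    [[0.018,0.0185,0,0],[0.018,0.0185,0,0],[0.018,0.0185,0,0],[0.018,0.0185,0,0],[0.018,0.0185,0,0]],
  ],
)

```text
time: 3.48
ee_pos: [0.7615, 0.1409, 0.0426]
tcp_rot: [-166.1, 10.8, 25.2]
wrist_force: [1.1, 1.1, 0.3]
opening: 0.0778
grasp_force: 0.0
```

>>> play_rows(
  steps=[
    [[0.015,0.0165,0,0],[0.012,0.012,0,0],[0,0,0,0],[0,0,0,0],[0,0,0,0]],
  ],
)

```text
time: 3.9
ee_pos: [0.7795, 0.1272, 0.03]
tcp_rot: [-166.5, 9.6, 25.1]
wrist_force: [0.0, 0.4, 0.8]
opening: 0.078
grasp_force: 0.0
```

```bash
python3 - <<'E'
from h import *
o=bot.get_obs(); print({k:np.round(v,3) for k,v in o.items()})
c=cam('side'); cv2.imwrite('pics/side1.png',c['img'])
E
```

```text
{'time': np.float64(3.9), 'q': array([  5.81 ,  63.844,  70.766, 110.44 ,   9.613, 160.748]), 'qd': array([ 0.292, -0.711,  0.015,  0.164, -0.145, -0.018]), 'joint_efforts': array([-1.0640e+00, -9.7232e+01,  4.5823e+01,  2.3840e+00,  4.7600e-01,
       -3.0000e-03]), 'ee_pos': array([0.779, 0.127, 0.03 ]), 'tcp_rot': array([-166.488,    9.622,   25.063]), 'wrist_force': array([0.028, 0.392, 0.758]), 'torque': array([-0.037, -0.202, -0.022]), 'grasp_force': np.float64(0.0), 'opening': np.float64(0.078)}
```

View pics/side1.png

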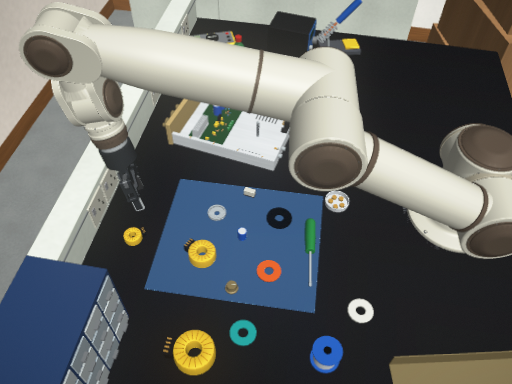

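My yaw sign convention for joint 6 was wrong: q6 reached its +180° limit and the tool tilted about 16°, pointing in and to +y. Nothing was touched. The tool can't be tilted by command, so I'll clear it at a reach limit. With the arm at an azimuth where the tilt points radially inward (about -30°), pushing outward at full stretch should straighten it.

```bash
cat >> h.py <<'E'
def obs():
    o=bot.get_obs(); o['R']=R.from_euler('xyz',o['tcp_rot'],degrees=True).as_matrix(); return o
def tool(dst,n=None):
    o=obs(); d=o['R'].T@(np.array(dst)-o['ee_pos']); z=o['R'][:,2]
    print('pos',np.round(o['ee_pos'],4),'rpy',np.round(o['tcp_rot'],2),'q',np.round(o['q'],1),'t',o['time'])
    print('tilt',np.round(np.degrees(np.arcsin(np.hypot(z[0],z[1]))),2),'az',np.round(np.degrees(np.arctan2(z[1],z[0])),1))
    print('tool d',np.round(d,4),'norm',np.round(np.linalg.norm(d),4), '' if n is None else np.round(d/n,4))
    return d
E
python3 - <<'E'
from h import *
tool([.56,-.32,.32],20)
E
```

```text
pos [0.7795 0.1273 0.0304] rpy [-166.5     9.6    25.08] q [  5.8  63.8  70.8 110.4   9.6 160.7] t 3.95
tilt 16.51 az 149.9
tool d [-0.4312  0.252  -0.2876] norm 0.5763 [-0.0216  0.0126 -0.0144]
```

>>> play_rows(
  steps=[
    [[-0.0216,0.0126,-0.0144,0],[-0.0216,0.0126,-0.0144,0],[-0.0216,0.0126,-0.0144,0],[-0.0216,0.0126,-0.0144,0],[-0.0216,0.0126,-0.0144,0]],
  ],
)

```text
time: 4.37
ee_pos: [0.7241, 0.0146, 0.104]
tcp_rot: [-166.6, 9.6, 25.1]
wrist_force: [0.9, -0.7, 0.8]
opening: 0.078
grasp_force: 0.0
```

>>> play_rows(
  steps=[
    [[-0.0216,0.0126,-0.0144,0],[-0.0216,0.0126,-0.0144,0],[-0.0216,0.0126,-0.0144,0],[-0.0216,0.0126,-0.0144,0],[-0.0216,0.0126,-0.0144,0]],
  ],
)

```text
time: 4.78
ee_pos: [0.6692, -0.0975, 0.1768]
tcp_rot: [-166.6, 9.6, 25.1]
wrist_force: [0.7, 0.2, 0.1]
opening: 0.0777
grasp_force: 0.0
```

>>> play_rows(
  steps=[
    [[-0.0216,0.0126,-0.0144,0],[-0.0216,0.0126,-0.0144,0],[-0.0216,0.0126,-0.0144,0],[-0.0216,0.0126,-0.0144,0],[-0.0216,0.0126,-0.0144,0]],
  ],
)

```text
time: 5.2
ee_pos: [0.6141, -0.2093, 0.2496]
tcp_rot: [-166.6, 9.6, 25.1]
wrist_force: [0.7, -0.6, -0.7]
opening: 0.0777
grasp_force: 0.0
```

>>> play_rows(
  steps=[
    [[-0.0216,0.0126,-0.0144,0],[-0.0216,0.0126,-0.0144,0],[-0.0216,0.0126,-0.0144,0],[-0.0216,0.0126,-0.0144,0],[-0.0216,0.0126,-0.0144,0]],
  ],
)

```text
time: 5.62
ee_pos: [0.5546, -0.3185, 0.3008]
tcp_rot: [-168.1, 8.6, 24.8]
wrist_force: [-0.0, -0.3, 0.8]
opening: 0.0781
grasp_force: 0.0
```

```bash
python3 - <<'E'
from h import *
a=np.radians(-30)
tool([.56+.5*np.cos(a),-.32+.5*np.sin(a),.32],20)
E
```

```text
pos [ 0.5546 -0.3185  0.3008] rpy [-168.14    8.57   24.82] q [-29.9  44.9  70.8 130.5  -0.  126.2] t 5.6167
tilt 14.6 az 150.2
tool d [ 0.2863  0.3906 -0.146 ] norm 0.5058 [ 0.0143  0.0195 -0.0073]
```

>>> play_rows(
  steps=[
    [[0.0143,0.0195,-0.0073,0],[0.0143,0.0195,-0.0073,0],[0.0143,0.0195,-0.0073,0],[0.0143,0.0195,-0.0073,0],[0.0143,0.0195,-0.0073,0]],
  ],
)

```text
time: 6.03
ee_pos: [0.5581, -0.3186, 0.2853]
tcp_rot: [-167.0, 9.4, 25.0]
wrist_force: [0.9, -0.1, 0.0]
opening: 0.0778
grasp_force: 0.0
```

```bash
python3 - <<'E'
from h import *
a=np.radians(-30)
tool([.56+.5*np.cos(a),-.32+.5*np.sin(a),.32],20)
E
```

```text
pos [ 0.5581 -0.3186  0.2853] rpy [-166.98    9.38   25.04] q [-29.7  46.3  70.7 130.5   0.  126.3] t 6.0333
tilt 16.0 az 150.2
tool d [ 0.2782  0.383  -0.1718] norm 0.5036 [ 0.0139  0.0191 -0.0086]
```

>>> play_rows(
  steps=[
    [[-0.005,-0.0067,-0.0288,0],[-0.005,-0.0067,-0.0288,0],[-0.005,-0.0067,-0.0288,0],[-0.005,-0.0067,-0.0288,0],[-0.005,-0.0067,-0.0288,0]],
  ],
)

```text
time: 6.45
ee_pos: [0.5392, -0.3095, 0.3651]
tcp_rot: [-172.9, 5.2, 24.2]
wrist_force: [-0.1, -1.1, 0.7]
opening: 0.0781
grasp_force: 0.0
```

```bash
python3 - <<'E'
from h import *
o=obs()['ee_pos']
tool(o+[0,0,.03])
E
```

```text
pos [ 0.5392 -0.3095  0.3651] rpy [-172.89    5.19   24.2 ] q [-29.9  39.1  70.8 130.5   0.  126.3] t 6.45
tilt 8.79 az 150.1
tool d [-0.0027 -0.0037 -0.0296] norm 0.03
```

>>> play_rows(
  steps=[
    [[-0.0033,-0.0045,-0.036,0],[-0.0033,-0.0045,-0.036,0],[-0.0028,-0.0036,-0.036,0],[-0.0018,-0.0025,-0.036,0],[-0.001,-0.001,-0.036,0]],
  ],
)

```text
time: 6.87
ee_pos: [0.5095, -0.293, 0.4484]
tcp_rot: [-179.3, 0.5, 23.9]
wrist_force: [0.8, -0.0, -0.2]
opening: 0.0782
grasp_force: 0.0
```

```bash
python3 - <<'E'
from h import *
o=obs()['ee_pos']
tool(o+[0,0,.03])
E
```

```text
pos [ 0.5095 -0.293   0.4484] rpy [-179.27    0.53   23.87] q [-29.9  31.2  70.8 130.5   0.  126.2] t 6.8667
tilt 0.91 az 150.1
tool d [-0.0003 -0.0004 -0.03  ] norm 0.03
```

>>> play_rows(
  steps=[
    [[0,0,-0.0215,0],[0,0,0,0],[0,0,0.005,0],[0,0,0.01,0],[0,0,0.01,0]],
  ],
)

```text
time: 7.28
ee_pos: [0.5071, -0.2916, 0.4288]
tcp_rot: [-179.8, 0.2, 23.9]
wrist_force: [-0.7, -0.7, 1.1]
opening: 0.0777
grasp_force: 0.0
```

```bash
python3 - <<'E'
from h import *
o=obs()['ee_pos']
tool(o+[0,0,.03])
E
```

```text
pos [ 0.5071 -0.2916  0.4288] rpy [-1.7977e+02  1.7000e-01  2.3870e+01] q [-29.9  24.4  57.8 123.7  -0.  126.2] t 7.2833
tilt 0.29 az 150.3
tool d [-0.0001 -0.0001 -0.03  ] norm 0.03
```

>>> play_rows(
  steps=[
    [[0,0,0.008,-0.1016],[0,0,0.008,-0.1016],[0,0,0.008,-0.1016],[0,0,0.008,-0.1016],[0,0,0.008,-0.1016]],
  ],
)

```text
time: 7.7
ee_pos: [0.5067, -0.2913, 0.3886]
tcp_rot: [-179.7, 0.0, 53.3]
wrist_force: [-0.7, 0.5, 0.7]
opening: 0.0778
grasp_force: 0.0
```

>>> play_rows(
  steps=[
    [[0,0,0.008,-0.1016],[0,0,0.008,-0.1016],[0,0,0.008,-0.1016],[0,0,0.008,-0.1016],[0,0,0.008,-0.1016]],
  ],
)

```text
time: 8.12
ee_pos: [0.5065, -0.2912, 0.3486]
tcp_rot: [-179.7, -0.1, 82.4]
wrist_force: [-0.0, 0.2, 0.1]
opening: 0.0781
grasp_force: 0.0
```

>>> play_rows(
  steps=[
    [[0,0,0.008,-0.1016],[0,0,0.008,-0.1016],[0,0,0.008,-0.1016],[0,0,0.008,-0.1016],[0,0,0.008,-0.1016]],
  ],
)

```text
time: 8.53
ee_pos: [0.5063, -0.2911, 0.3086]
tcp_rot: [-179.8, -0.3, 111.5]
wrist_force: [-0.1, 0.4, -0.5]
opening: 0.0779
grasp_force: 0.0
```

>>> play_rows(
  steps=[
    [[0,0,0.008,-0.1016],[0,0,0.008,-0.1016],[0,0,0.008,-0.1016],[0,0,0.008,-0.1016],[0,0,0.008,-0.1016]],
  ],
)

```text
time: 8.95
ee_pos: [0.5061, -0.291, 0.2685]
tcp_rot: [-179.9, -0.4, 140.6]
wrist_force: [-0.0, 0.6, 0.0]
opening: 0.0779
grasp_force: 0.0
```

>>> play_rows(
  steps=[
    [[0,0,0.008,-0.1016],[0,0,0.008,-0.1016],[0,0,0.008,-0.1016],[0,0,0.008,-0.1016],[0,0,0,-0.1016]],
  ],
)

```text
time: 9.37
ee_pos: [0.5055, -0.2907, 0.2352]
tcp_rot: [179.8, -0.5, 169.7]
wrist_force: [-0.1, 0.6, 0.0]
opening: 0.0778
grasp_force: 0.0
```

```bash
python3 - <<'E'
from h import *
o=obs()['ee_pos']
tool([.537,-.181,.23]); tool([.438,.0962,.16],20)
c=cam('wrist'); print(c['xyz'],c['attitude'])
c=cam('wrist');t=c['img'];print(np.round(proj(c,[[.537,-.181,.066],[.537,-.181,.01]]),1)); cv2.imwrite('pics/w1.png',t)
E
```

```text
pos [ 0.5055 -0.2907  0.2352] rpy [179.84  -0.45 169.69] q [-29.9  10.2  16.4  96.6  -0.  -19.6] t 9.3667
tilt 0.48 az 150.2
tool d [-0.0114  0.1135  0.0055] norm 0.1142 
pos [ 0.5055 -0.2907  0.2352] rpy [179.84  -0.45 169.69] q [-29.9  10.2  16.4  96.6  -0.  -19.6] t 9.3667
tilt 0.48 az 150.2
tool d [0.1351 0.3683 0.0773] norm 0.3999 [0.0068 0.0184 0.0039]
[ 0.43960922 -0.27999863  0.37981951] [164.62799122  -0.17487942  79.67240279]
[[372.5 184.5]
 [356.2 172.7]]
```

View pics/w1.png

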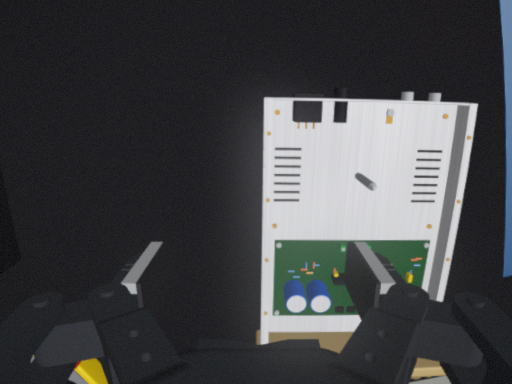

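The wrist view shows the stud tip at (373,186) and its base at (358,175), within 2 px of the prediction. The chassis yaw also matches. Next, the black washer.

>>> play_rows(
  steps=[
    [[0.0068,0.0184,0,0],[0.0068,0.0184,0,0],[0.0068,0.0184,0,0],[0.0068,0.0184,0,0],[0.0068,0.0184,0,0]],
  ],
)

```text
time: 9.88
ee_pos: [0.4892, -0.1933, 0.2379]
tcp_rot: [179.9, -0.3, 169.2]
wrist_force: [0.1, 0.1, 0.8]
opening: 0.0776
grasp_force: 0.0
```

>>> play_rows(
  steps=[
    [[0.0068,0.0184,0,0],[0.0068,0.0184,0,0],[0.0068,0.0184,0,0],[0.0068,0.0184,0,0],[0.0068,0.0184,0,0]],
  ],
)

```text
time: 10.3
ee_pos: [0.4727, -0.0966, 0.2384]
tcp_rot: [179.9, -0.3, 169.2]
wrist_force: [0.1, 0.3, -0.8]
opening: 0.0775
grasp_force: 0.0
```

>>> play_rows(
  steps=[
    [[0.0068,0.0184,0.006,0],[0.0068,0.0184,0.006,0],[0.0068,0.0184,0.006,0],[0.0068,0.0184,0.006,0],[0.0068,0.0184,0.006,0]],
  ],
)

```text
time: 10.72
ee_pos: [0.4561, 0.0003, 0.2085]
tcp_rot: [179.9, -0.3, 169.2]
wrist_force: [0.4, -0.6, 0.4]
opening: 0.0781
grasp_force: 0.0
```

>>> play_rows(
  steps=[
    [[0.0068,0.0184,0.009,0],[0.0068,0.0184,0.009,0],[0.0068,0.0184,0.009,0],[0.0068,0.0184,0.009,0],[0.0068,0.0184,0.009,0]],
  ],
)

```text
time: 11.13
ee_pos: [0.4394, 0.0972, 0.1638]
tcp_rot: [179.9, -0.3, 169.2]
wrist_force: [0.1, 0.8, -0.1]
opening: 0.0778
grasp_force: 0.0
```

```bash
cat >> h.py <<'E'
def disc(mask,near,z,c,r=60):
    k=np.zeros(mask.shape,np.uint8); cv2.circle(k,tuple(int(v) for v in near),r,1,-1)
    m=(mask&(k>0)).astype(np.uint8); n,l,st,_=cv2.connectedComponentsWithStats(m); i=1+np.argmax(st[1:,4])
    cs=cv2.findContours((l==i).astype(np.uint8),cv2.RETR_EXTERNAL,cv2.CHAIN_APPROX_NONE)[0]
    P=ray(c,cv2.convexHull(max(cs,key=len)).reshape(-1,2),z)[:,:2].astype(np.float32)
    (o,d)=cv2.minEnclosingCircle(P)[:2]; print('area',st[i,4],'bbox',st[i,:4],'centre',np.round(o,4),'dia',round(2*d,4)); return o
E
python3 - <<'E'
from h import *
c=cam('wrist'); im=c['img']; cv2.imwrite('pics/w2.png',im)
hsv=cv2.cvtColor(im,cv2.COLOR_BGR2HSV); H,S,V=[hsv[...,i].astype(int) for i in range(3)]
p=proj(c,[[.438,.0962,.005]])[0]; print(p)
o=disc(~((H>95)&(H<125)&(S>90)),p,.005,c,75)
tool([o[0],o[1],-.004])
E
```

```text
[257.18274448 173.40640455]
area 82 bbox [247  98  23   6] centre [0.372  0.1096] dia 0.0198
pos [0.4384 0.0993 0.162 ] rpy [179.86  -0.41 169.23] q [ 12.6  -9.3 -11.4  88.2   0.3  23.4] t 11.1833
tilt 0.43 az 150.8
tool d [ 0.066  -0.0027  0.1665] norm 0.1791
```

View pics/w2.png

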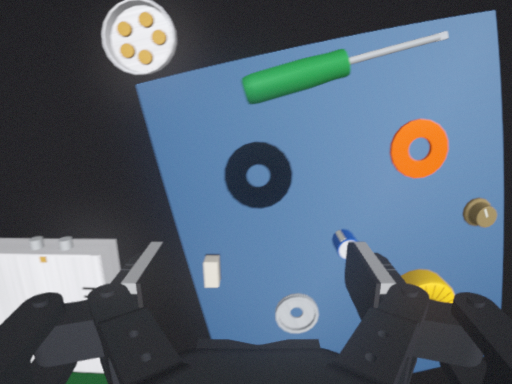

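The black washer is centred near (258,175), matching the prediction of (257,173). I'll fit its rim with a brightness threshold.

```bash
python3 - <<'E'
from h import *
c=cam('wrist'); im=c['img']
o=disc(im[...,0]<85,(258,175),.005,c,45)
tool([o[0],o[1],-.004])
E
```

```text
area 2944 bbox [222 145  66  66] centre [0.4404 0.0951] dia 0.0631
pos [0.4386 0.098  0.1627] rpy [179.9   -0.4  169.32] q [ 12.4  -9.3 -11.4  88.3   0.2  23.1] t 11.2333
tilt 0.41 az 155.7
tool d [-0.0034 -0.0028  0.1667] norm 0.1668
```

>>> play_rows(
  steps=[
    [[-0.0015,-0.0014,0.016,0],[-0.0015,-0.0014,0.016,0],[0,0,0.016,0],[0,0,0.016,0],[0,0,0.016,0]],
  ],
)

```text
time: 11.65
ee_pos: [0.4419, 0.0927, 0.0837]
tcp_rot: [179.9, -0.3, 169.2]
wrist_force: [0.2, -1.0, 0.3]
opening: 0.0781
grasp_force: 0.0
```

>>> play_rows(
  steps=[
    [[0,0,0.016,0],[0,0,0.016,0],[0,0,0.016,0],[0,0,0.016,0],[0,0,0.01,0]],
  ],
)

```text
time: 12.07
ee_pos: [0.441, 0.0928, 0.0088]
tcp_rot: [179.9, -0.3, 169.2]
wrist_force: [-0.2, -0.6, -0.2]
opening: 0.078
grasp_force: 0.0
```

>>> play_rows(
  steps=[
    [[0,0,0.006,0],[0,0,0.003,0],[0,0,0.001,0],[0,0,0,0],[0,0,0,0]],
  ],
)

```text
time: 12.48
ee_pos: [0.4415, 0.0934, 0.0006]
tcp_rot: [179.9, -0.2, 169.4]
wrist_force: [0.5, -0.6, -0.5]
opening: 0.078
grasp_force: 0.0
```

```bash
python3 - <<'E'
from h import *
tool([.4404,.0951,-.004])
print(obs()['wrist_force'])
E
```

```text
pos [0.4415 0.0934 0.0006] rpy [179.87  -0.25 169.39] q [ 11.8  -6.3 -26.8  69.7   0.2  22.4] t 12.4833
tilt 0.28 az 141.3
tool d [0.0014 0.0014 0.0046] norm 0.005 
[ 0.4984805  -0.55642377 -0.45513545]
```

>>> play_rows(
  steps=[
    [[0.0007,0.0007,0.002,0],[0.0007,0.0007,0.002,0],[0,0,0.001,0],[0,0,0,0],[0,0,0,0]],
  ],
)

```text
time: 12.9
ee_pos: [0.4398, 0.095, -0.0052]
tcp_rot: [179.9, -0.3, 169.4]
wrist_force: [-0.0, 0.7, 0.7]
opening: 0.0777
grasp_force: 0.0
```

>>> play_rows(
  steps=[
    [[0,0,0,0],[0,0,0,0],[0,0,0,0],[0,0,0,0],[0,0,0,0]],
  ],
  gripper=0.058,
)

```text
time: 13.32
ee_pos: [0.441, 0.0949, -0.0032]
tcp_rot: [179.9, -0.1, 169.4]
wrist_force: [-2.1, -1.0, 16.5]
opening: 0.0609
grasp_force: 49.3
```

>>> play_rows(
  steps=[
    [[0,0,0,0],[0,0,0,0],[0,0,0,0],[0,0,0,0],[0,0,0,0]],
  ],
)

```text
time: 13.73
ee_pos: [0.441, 0.0949, -0.0032]
tcp_rot: [179.9, -0.1, 169.4]
wrist_force: [-3.0, -1.6, 15.8]
opening: 0.0612
grasp_force: 49.3
```

>>> play_rows(
  steps=[
    [[0,0,-0.003,0],[0,0,-0.006,0],[0,0,-0.011,0],[0,0,-0.015,0],[0,0,-0.015,0]],
  ],
)

```text
time: 14.15
ee_pos: [0.4398, 0.0948, 0.0458]
tcp_rot: [179.9, -0.3, 169.4]
wrist_force: [0.2, 0.7, -1.1]
opening: 0.061
grasp_force: 43.3
```

>>> play_rows(
  steps=[
    [[0,0,-0.015,0],[0,0,-0.015,0],[0,0,-0.015,0],[0,0,-0.01,0],[0,0,0,0]],
  ],
)

```text
time: 14.57
ee_pos: [0.4414, 0.0949, 0.1024]
tcp_rot: [179.8, -0.1, 169.4]
wrist_force: [0.4, -0.2, -0.8]
opening: 0.0611
grasp_force: 43.3
```

```bash
python3 - <<'E'
from h import *
c=cam('wrist'); s=cam('side'); a=c['img'];P=proj(s,[obs()['ee_pos']])[0];print(P)
x,y=[int(v) for v in P]
b=cv2.resize(s['img'][max(0,y-70):y+50,max(0,x-80):x+80],(512,384),interpolation=cv2.INTER_CUBIC)
cv2.imwrite('pics/g1.png',cv2.resize(np.hstack([a,b]),(800,300)))
tool([.537,-.181,.10],14)
E
```

```text
[279.9881731  192.52199727]
pos [0.4405 0.0947 0.0999] rpy [179.88  -0.29 169.4 ] q [ 12.   -9.  -18.   81.2   0.2  22.6] t 14.6667
tilt 0.31 az 147.6
tool d [-0.1456 -0.2533 -0.0014] norm 0.2921 [-0.0104 -0.0181 -0.0001]
```

View pics/g1.png

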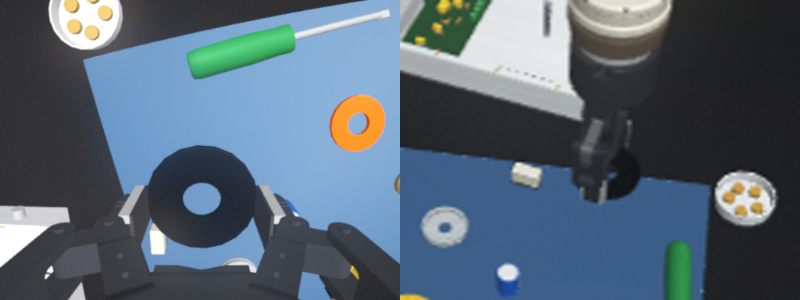

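```bash
python3 - <<'E'
from h import *
c=cam('wrist'); im=c['img']; o=obs()
m=((im[...,0]>85)).astype(np.uint8); n,l,st,ce=cv2.connectedComponentsWithStats(m)
i=l[253,258]; print(ce[i],st[i])
for z in(.004,.008):
    P=ray(c,[ce[i]],o['ee_pos'][2]+z)[0]; print(P, o['R'].T@(P-o['ee_pos']))
E
```

```text
[257.8847561 253.8304878] [ 233  233   50   43 1640]
[0.4423306  0.09344857 0.1032642 ] [-0.00238638 -0.00076166 -0.0040157 ]
[0.4403985  0.09380182 0.1072642 ] [-0.00039817 -0.00076344 -0.00800378]
```

The washer is held flat and centred on the tool. Next, to the stud.

>>> play_rows(
  steps=[
    [[-0.0104,-0.0181,0,0],[-0.0104,-0.0181,0,0],[-0.0104,-0.0181,0,0],[-0.0104,-0.0181,0,0],[-0.0104,-0.0181,0,0]],
  ],
)

```text
time: 15.13
ee_pos: [0.4745, -0.0047, 0.0982]
tcp_rot: [179.9, -0.4, 169.4]
wrist_force: [1.1, -1.2, -1.0]
opening: 0.0608
grasp_force: 43.3
```

>>> play_rows(
  steps=[
    [[-0.0104,-0.0181,0,0],[-0.0104,-0.0181,0,0],[-0.0104,-0.0181,0,0],[-0.0104,-0.0181,0,0],[-0.0104,-0.0181,0,0]],
  ],
)

```text
time: 15.55
ee_pos: [0.5089, -0.1033, 0.0977]
tcp_rot: [179.9, -0.4, 169.4]
wrist_force: [0.2, 1.2, -1.9]
opening: 0.0607
grasp_force: 43.3
```

>>> play_rows(
  steps=[
    [[-0.0104,-0.0181,0,0],[-0.0104,-0.0181,0,0],[-0.0104,-0.0181,0,0],[-0.0084,-0.0141,0,0],[-0.002,-0.004,0,0]],
  ],
)

```text
time: 15.97
ee_pos: [0.5368, -0.1829, 0.097]
tcp_rot: [179.9, -0.4, 169.3]
wrist_force: [-0.8, -0.5, -0.4]
opening: 0.061
grasp_force: 43.3
```

>>> play_rows(
  steps=[
    [[0,0,0,0],[0,0,0,0],[0,0,0,0],[0,0,0,0],[0,0,0,0]],
  ],
)

```text
time: 16.38
ee_pos: [0.5368, -0.1804, 0.0987]
tcp_rot: [179.9, -0.3, 169.5]
wrist_force: [-0.2, 0.7, -0.2]
opening: 0.0612
grasp_force: 43.3
```

```bash
python3 - <<'E'
from h import *
tool([.537,-.181,.10])
c=cam('wrist'); P=proj(c,[[.537,-.181,.066],[.537,-.181,.01]]); print(P)
c2=cam('top'); print(proj(c2,[[.537,-.181,.066],[.537,-.181,.01]]))
im=c['img'].copy(); cv2.imwrite('pics/w3.png',im)
E
```

```text
pos [ 0.5368 -0.1804  0.0987] rpy [179.89  -0.3  169.45] q [-18.6   7.   -2.4  80.9   0.1  -8.1] t 16.3833
tilt 0.32 az 149.3
tool d [-0.0003 -0.0005 -0.0013] norm 0.0014 
[[258.43253022 222.87531448]
 [258.15450268 195.69641234]]
[[345.7299134  192.65127906]
 [341.77608298 195.54563639]]
```

View pics/w3.png

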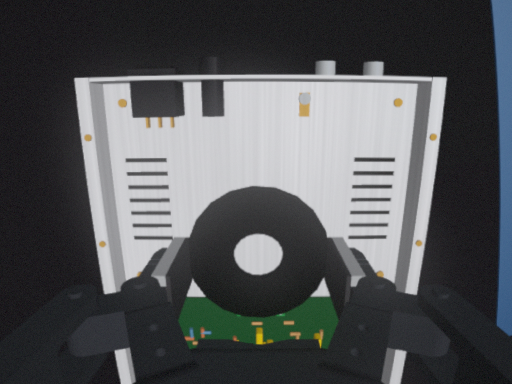

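>>> play_rows(
  steps=[
    [[-0.001,0,0.01,0],[0,0,0.01,0],[0,0,0.01,0],[0,0,0.008,0],[0,0,0.006,0]],
  ],
)

```text
time: 16.9
ee_pos: [0.5369, -0.181, 0.0527]
tcp_rot: [179.9, -0.4, 169.4]
wrist_force: [0.1, -0.6, -0.9]
opening: 0.0607
grasp_force: 43.3
```

>>> play_rows(
  steps=[
    [[0,0,0.009,0],[0,0,0.009,0],[0,0,0.009,0],[0,0,0.006,0],[0,0,0.004,0]],
  ],
)

```text
time: 17.32
ee_pos: [0.5371, -0.181, 0.0164]
tcp_rot: [179.9, -0.4, 169.4]
wrist_force: [0.0, -0.5, -0.8]
opening: 0.0611
grasp_force: 43.3
```

>>> play_rows(
  steps=[
    [[0,0,0.004,0],[0,0,0.002,0],[0,0,0.0015,0],[0,0,0.001,0],[0,0,0,0]],
  ],
)

```text
time: 17.73
ee_pos: [0.5375, -0.1811, 0.0092]
tcp_rot: [179.9, -0.3, 169.4]
wrist_force: [0.4, -0.0, -0.2]
opening: 0.0608
grasp_force: 43.3
```

>>> play_rows(
  steps=[
    [[0,0,0.001,0],[0,0,0,0],[0,0,0,0],[0,0,0,0],[0,0,0,0]],
  ],
  gripper=0.078,
)

```text
time: 18.15
ee_pos: [0.5375, -0.1811, 0.0082]
tcp_rot: [179.9, -0.3, 169.4]
wrist_force: [0.6, -0.2, 0.4]
opening: 0.078
grasp_force: 0.0
```

>>> play_rows(
  steps=[
    [[0,0,-0.005,0],[0,0,-0.01,0],[0,0,-0.015,0],[0,0,-0.018,0],[0,0,-0.018,0]],
  ],
)

```text
time: 18.57
ee_pos: [0.5377, -0.1812, 0.0757]
tcp_rot: [179.9, -0.3, 169.4]
wrist_force: [1.5, -0.4, -0.0]
opening: 0.0776
grasp_force: 0.0
```

>>> play_rows(
  steps=[
    [[0,0,-0.018,0],[0,0,-0.018,0],[0,0,-0.018,0],[0,0,-0.01,0],[0,0,0,0]],
  ],
)

```text
time: 18.98
ee_pos: [0.5392, -0.1818, 0.1413]
tcp_rot: [179.9, -0.1, 169.4]
wrist_force: [0.5, 0.1, -0.2]
opening: 0.0779
grasp_force: 0.0
```

```bash
python3 - <<'E'
from h import *
o=obs(); z=o['ee_pos'][2]
c=cam('wrist'); im=c['img']; cv2.imwrite('pics/w4.png',im[130:330,100:420]); print(proj(c,[[.537,-.181,.066],[.537,-.181,.015]]))
tool([.5964,.2374,.18],20)
E
```

```text
[[259.63475097 197.04368724]
 [259.24163301 179.74445409]]
pos [ 0.5387 -0.1817  0.1395] rpy [ 1.7991e+02 -1.7000e-01  1.6940e+02] q [-18.7   6.8   1.9  85.3   0.1  -8.1] t 19.0333
tilt 0.19 az 142.0
tool d [ 0.0204  0.4226 -0.0398] norm 0.425 [ 0.001   0.0211 -0.002 ]
```

View pics/w4.png

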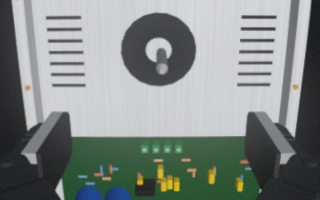

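The washer lies flat over the stud, with the stud tip at full-frame (262,198). That puts the stud at about (0.5375, -0.180). Next, the transformer.

>>> play_rows(
  steps=[
    [[0.001,0.0211,-0.008,0],[0.001,0.0211,-0.008,0],[0.001,0.0211,-0.008,0],[0.001,0.0211,-0.008,0],[0.001,0.0211,-0.008,0]],
  ],
)

```text
time: 19.45
ee_pos: [0.5523, -0.076, 0.1773]
tcp_rot: [179.9, -0.4, 169.4]
wrist_force: [-0.0, 0.1, -0.0]
opening: 0.0776
grasp_force: 0.0
```

>>> play_rows(
  steps=[
    [[0.001,0.0211,0,0],[0.001,0.0211,0,0],[0.001,0.0211,0,0],[0.001,0.0211,0,0],[0.001,0.0211,0,0]],
  ],
)

```text
time: 19.87
ee_pos: [0.5668, 0.0287, 0.1771]
tcp_rot: [179.9, -0.4, 169.4]
wrist_force: [0.4, 0.2, 0.3]
opening: 0.0779
grasp_force: 0.0
```

>>> play_rows(
  steps=[
    [[0.001,0.0211,0,0],[0.001,0.0211,0,0],[0.001,0.0211,0,0],[0.001,0.0211,0,0],[0.001,0.0211,0,0]],
  ],
)

```text
time: 20.28
ee_pos: [0.5813, 0.1333, 0.1772]
tcp_rot: [179.9, -0.4, 169.4]
wrist_force: [0.7, -0.2, 0.5]
opening: 0.0779
grasp_force: 0.0
```

>>> play_rows(
  steps=[
    [[0.001,0.0211,0,0],[0.001,0.0211,0,0],[0.001,0.0211,0,0],[0.001,0.0211,0,0],[0.001,0.0211,0,0]],
  ],
)

```text
time: 20.7
ee_pos: [0.5958, 0.2378, 0.1774]
tcp_rot: [180.0, -0.4, 169.4]
wrist_force: [0.4, 0.2, -0.9]
opening: 0.0783
grasp_force: 0.0
```

>>> play_rows(
  steps=[
    [[0,0,0,0.076],[0,0,0,0.076],[0,0,0,0.076],[0,0,0,0.076],[0,0,0,0]],
  ],
  gripper=0.085,
)

```text
time: 21.12
ee_pos: [0.5958, 0.2369, 0.1774]
tcp_rot: [-179.9, -0.4, 151.8]
wrist_force: [-0.0, -0.0, 0.0]
opening: 0.0851
grasp_force: 0.0
```

```bash
python3 - <<'E'
from h import *
tool([.5964,.2374,.005])
c=cam('wrist'); im=c['img']; cv2.imwrite('pics/w5.png',im)
hsv=cv2.cvtColor(im,cv2.COLOR_BGR2HSV); H,S,V=[hsv[...,i].astype(int) for i in range(3)]
p=proj(c,[[.5964,.2374,.03]])[0]; print(p)
disc((H>15)&(H<35)&(S>100)&(V>60),p,.03,c,60)
E
```

```text
pos [0.5958 0.2369 0.1774] rpy [-179.91   -0.4   151.8 ] q [21.6 17.4 18.5 91.4  0.3 49.8] t 21.1167
tilt 0.41 az 164.0
tool d [-0.0015  0.001   0.1724] norm 0.1724 
[259.46832357 177.77241874]
area 3381 bbox [229 144  68  71] centre [0.5996 0.2387] dia 0.0658
```

View pics/w5.png

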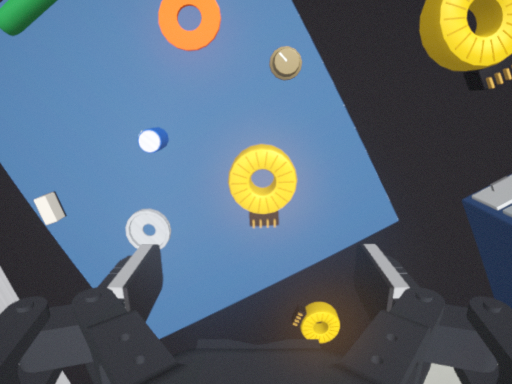

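The transformer is at (263,179) with its block straight below at (264,219), so the yaw is aligned. I'll descend around it.

>>> play_rows(
  steps=[
    [[-0.0012,0.0013,0.016,0],[-0.0012,0.0014,0.018,0],[0,0,0.018,0],[0,0,0.018,0],[0,0,0.018,0]],
  ],
)

```text
time: 21.58
ee_pos: [0.5988, 0.2382, 0.0894]
tcp_rot: [-180.0, -0.4, 152.2]
wrist_force: [0.0, -0.3, -0.2]
opening: 0.0852
grasp_force: 0.0
```

>>> play_rows(
  steps=[
    [[0,0,0.018,0],[0,0,0.018,0],[0,0,0.018,0],[0,0,0.012,0],[0,0,0.01,0]],
  ],
)

```text
time: 22.0
ee_pos: [0.5981, 0.2383, 0.0131]
tcp_rot: [-179.9, -0.4, 152.1]
wrist_force: [0.4, 0.5, 0.1]
opening: 0.085
grasp_force: 0.0
```

>>> play_rows(
  steps=[
    [[0,0,0.007,0],[0,0,0.004,0],[0,0,0.0015,0],[0,0,0,0],[0,0,0,0]],
  ],
)

```text
time: 22.42
ee_pos: [0.5992, 0.2388, 0.0033]
tcp_rot: [179.9, -0.3, 152.0]
wrist_force: [0.6, 0.1, 0.3]
opening: 0.0854
grasp_force: 0.0
```

>>> play_rows(
  steps=[
    [[0,0,0,0],[0,0,0,0],[0,0,0,0],[0,0,0,0],[0,0,0,0]],
  ],
  gripper=0.055,
  squeeze=60,
)

```text
time: 22.83
ee_pos: [0.5994, 0.2391, 0.004]
tcp_rot: [179.9, -0.3, 152.0]
wrist_force: [-1.0, -0.0, 5.4]
opening: 0.0629
grasp_force: 65.8
```

>>> play_rows(
  steps=[
    [[0,0,0,0],[0,0,0,0],[0,0,0,0],[0,0,0,0],[0,0,0,0]],
  ],
)

```text
time: 23.25
ee_pos: [0.5994, 0.2391, 0.0039]
tcp_rot: [179.9, -0.3, 152.0]
wrist_force: [-1.3, 0.5, 5.5]
opening: 0.0627
grasp_force: 65.8
```

>>> play_rows(
  steps=[
    [[0,0,-0.002,0],[0,0,-0.005,0],[0,0,-0.008,0],[0,0,-0.012,0],[0,0,-0.015,0]],
  ],
)

```text
time: 23.67
ee_pos: [0.5984, 0.2383, 0.0447]
tcp_rot: [-179.9, -0.4, 152.0]
wrist_force: [0.9, 0.5, -4.1]
opening: 0.0632
grasp_force: 66.6
```

>>> play_rows(
  steps=[
    [[0,0,-0.015,-0.04],[0,0,-0.015,-0.06],[0,0,-0.015,-0.06],[0,0,-0.015,-0.06],[0,0,-0.01,-0.06]],
  ],
)

```text
time: 24.08
ee_pos: [0.5997, 0.2385, 0.1173]
tcp_rot: [179.8, -0.2, 168.2]
wrist_force: [0.3, 0.9, -4.2]
opening: 0.0629
grasp_force: 66.6
```

>>> play_rows(
  steps=[
    [[0,0,-0.006,-0.03],[0,0,-0.003,0],[0,0,0,0],[0,0,0,0],[0,0,0,0]],
  ],
)

```text
time: 24.5
ee_pos: [0.5991, 0.2382, 0.123]
tcp_rot: [179.9, -0.3, 169.7]
wrist_force: [-0.4, 0.0, -4.6]
opening: 0.0627
grasp_force: 66.6
```

```bash
python3 - <<'E'
from h import *
tool([.5375,-.180,.122],24)
c=cam('wrist'); im=c['img']; cv2.imwrite('pics/w6.png',im)
c=cam('top');x,y=[int(v) for v in proj(c,[obs()['ee_pos']])[0]]
b=cv2.resize(c['img'][y-48:y+48,x-64:x+64],(512,384),interpolation=cv2.INTER_CUBIC)
cv2.imwrite('pics/g2.png',cv2.resize(np.hstack([im,b]),(800,300)))
E
```

```text
pos [0.5991 0.2382 0.123 ] rpy [179.92  -0.35 169.7 ] q [21.6 17.5 12.6 85.4  0.3 31.9] t 24.5
tilt 0.36 az 157.1
tool d [-1.420e-02 -4.225e-01  3.000e-04] norm 0.4227 [-0.0006 -0.0176  0.    ]
```

View pics/g2.png

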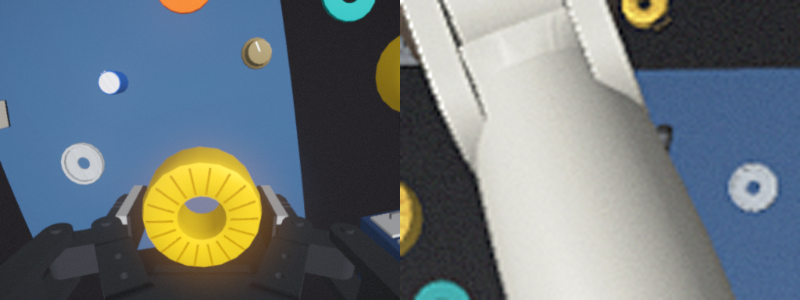

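>>> play_rows(
  steps=[
    [[-0.0006,-0.009,0,0],[-0.0006,-0.0176,0,0],[-0.0006,-0.0176,0,0],[-0.0006,-0.0176,0,0],[-0.0006,-0.0176,0,0]],
  ],
)

```text
time: 25.02
ee_pos: [0.5876, 0.1579, 0.1232]
tcp_rot: [179.9, -0.3, 169.7]
wrist_force: [0.2, -0.2, -2.4]
opening: 0.0627
grasp_force: 66.7
```

>>> play_rows(
  steps=[
    [[-0.0006,-0.0176,0,0],[-0.0006,-0.0176,0,0],[-0.0006,-0.0176,0,0],[-0.0006,-0.0176,0,0],[-0.0006,-0.0176,0,0]],
  ],
)

```text
time: 25.43
ee_pos: [0.5748, 0.0706, 0.1231]
tcp_rot: [179.9, -0.3, 169.7]
wrist_force: [-0.6, 0.3, -4.6]
opening: 0.0628
grasp_force: 66.8
```

>>> play_rows(
  steps=[
    [[-0.0006,-0.0176,0,0],[-0.0006,-0.0176,0,0],[-0.0006,-0.0176,0,0],[-0.0006,-0.0176,0,0],[-0.0006,-0.0176,0,0]],
  ],
)

```text
time: 25.85
ee_pos: [0.5619, -0.0164, 0.123]
tcp_rot: [179.9, -0.3, 169.7]
wrist_force: [-0.2, 0.2, -4.8]
opening: 0.0627
grasp_force: 66.8
```

>>> play_rows(
  steps=[
    [[-0.0006,-0.0176,0,0],[-0.0006,-0.0176,0,0],[-0.0006,-0.0176,0,0],[-0.0006,-0.0176,0,0],[-0.0006,-0.0176,0,0]],
  ],
)

```text
time: 26.27
ee_pos: [0.549, -0.1034, 0.1228]
tcp_rot: [179.9, -0.3, 169.7]
wrist_force: [0.4, 0.4, -3.5]
opening: 0.0629
grasp_force: 66.8
```

>>> play_rows(
  steps=[
    [[-0.0006,-0.0176,0,0],[-0.0006,-0.0176,0,0],[-0.0006,-0.0176,0,0],[-0.0006,-0.0176,0,0],[0,-0.009,0,0]],
  ],
)

```text
time: 26.68
ee_pos: [0.5371, -0.1826, 0.1226]
tcp_rot: [179.9, -0.3, 169.6]
wrist_force: [0.2, 0.9, -4.4]
opening: 0.063
grasp_force: 66.8
```

>>> play_rows(
  steps=[
    [[0,0,0,0],[0,0,0,0],[0,0,0,0],[0,0,0,0],[0,0,0,0]],
  ],
)

```text
time: 27.1
ee_pos: [0.5383, -0.1796, 0.1226]
tcp_rot: [179.9, -0.3, 169.8]
wrist_force: [0.3, 0.6, -4.4]
opening: 0.0629
grasp_force: 66.8
```

```bash
python3 - <<'E'
from h import *
o=obs(); tool([.5375,-.180,.019])
c=cam('wrist'); im=c['img']
hsv=cv2.cvtColor(im,cv2.COLOR_BGR2HSV); H,S,V=[hsv[...,i].astype(int) for i in range(3)]
y=((H>15)&(H<35)&(S>90)&(V>50))
o2=disc(y,(258,275),o['ee_pos'][2]+.026,c,110); print('TCP-centre',o['ee_pos'][:2]-o2)
cv2.imwrite('pics/w7.png',im)
E
```

```text
pos [ 0.5383 -0.1796  0.1226] rpy [179.88  -0.31 169.8 ] q [-18.5   6.9   0.1  83.6   0.1  -8.3] t 27.1
tilt 0.33 az 149.1
tool d [ 0.0002 -0.0007  0.1036] norm 0.1036 
area 18960 bbox [180 188 169 167] centre [ 0.5405 -0.1784] dia 0.0771
TCP-centre [-0.00214854 -0.00116608]
```

View pics/w7.png

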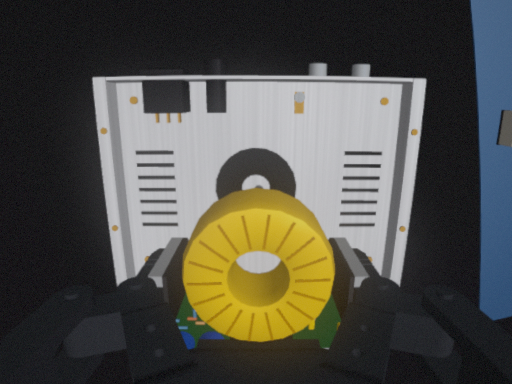

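The transformer is held centred, with its top face at about (259,277). The terminal block, facing away from the camera, points towards the board. I'll lower it.

>>> play_rows(
  steps=[
    [[0,0,0.006,0],[0,0,0.01,0],[0,0,0.01,0],[0,0,0.01,0],[0,0,0.008,0]],
  ],
)

```text
time: 27.57
ee_pos: [0.5374, -0.1799, 0.0766]
tcp_rot: [179.9, -0.4, 169.7]
wrist_force: [0.1, -0.4, -4.5]
opening: 0.063
grasp_force: 66.8
```

>>> play_rows(
  steps=[
    [[0,0,0.007,0],[0,0,0.007,0],[0,0,0.007,0],[0,0,0.007,0],[0,0,0.007,0]],
  ],
)

```text
time: 27.98
ee_pos: [0.5379, -0.1801, 0.043]
tcp_rot: [179.9, -0.3, 169.7]
wrist_force: [0.0, -0.0, -4.0]
opening: 0.0627
grasp_force: 66.8
```

>>> play_rows(
  steps=[
    [[0,0,0.006,0],[0,0,0.005,0],[0,0,0.004,0],[0,0,0.003,0],[0,0,0.002,0]],
  ],
)

```text
time: 28.4
ee_pos: [0.5377, -0.18, 0.0233]
tcp_rot: [179.9, -0.3, 169.7]
wrist_force: [-0.3, 0.1, -4.3]
opening: 0.063
grasp_force: 66.8
```

>>> play_rows(
  steps=[
    [[0,0,0.001,0],[0,0,0,0],[0,0,0,0],[0,0,0,0],[0,0,0,0]],
  ],
)

```text
time: 28.82
ee_pos: [0.5379, -0.18, 0.0228]
tcp_rot: [179.9, -0.3, 169.7]
wrist_force: [-0.1, 0.3, -4.8]
opening: 0.0632
grasp_force: 66.8
```

>>> play_rows(
  steps=[
    [[0,0,0.001,0],[0,0,0.001,0],[0,0,0,0],[0,0,0,0],[0,0,0,0]],
  ],
)

```text
time: 29.23
ee_pos: [0.5377, -0.18, 0.0206]
tcp_rot: [179.9, -0.3, 169.7]
wrist_force: [0.3, -0.6, -4.9]
opening: 0.0631
grasp_force: 66.8
```

>>> play_rows(
  steps=[
    [[0,0,0.001,0],[0,0,0.0005,0],[0,0,0,0],[0,0,0,0],[0,0,0,0]],
  ],
)

```text
time: 29.65
ee_pos: [0.5377, -0.18, 0.0191]
tcp_rot: [179.9, -0.3, 169.7]
wrist_force: [-0.3, 0.4, -4.7]
opening: 0.063
grasp_force: 66.8
```

>>> play_rows(
  steps=[
    [[0,0,0.001,0],[0,0,0,0],[0,0,0,0],[0,0,0,0],[0,0,0,0]],
  ],
)

```text
time: 30.07
ee_pos: [0.5377, -0.18, 0.0181]
tcp_rot: [179.9, -0.3, 169.7]
wrist_force: [-0.7, -0.7, -4.9]
opening: 0.0629
grasp_force: 66.8
```

>>> play_rows(
  steps=[
    [[0,0,0.001,0],[0,0,0,0],[0,0,0,0],[0,0,0,0],[0,0,0,0]],
  ],
)

```text
time: 30.48
ee_pos: [0.5377, -0.18, 0.017]
tcp_rot: [179.9, -0.3, 169.7]
wrist_force: [-0.4, -0.0, -5.0]
opening: 0.0632
grasp_force: 66.9
```

>>> play_rows(
  steps=[
    [[0,0,0.001,0],[0,0,0,0],[0,0,0,0],[0,0,0,0],[0,0,0,0]],
  ],
)

```text
time: 30.9
ee_pos: [0.5377, -0.18, 0.0169]
tcp_rot: [179.9, -0.3, 169.7]
wrist_force: [-4.5, 1.2, 6.7]
opening: 0.0628
grasp_force: 67.6
```

>>> play_rows(
  steps=[
    [[0,0,0.001,0],[0,0,0,0],[0,0,0,0],[0,0,0,0],[0,0,0,0]],
  ],
)

```text
time: 31.32
ee_pos: [0.5377, -0.18, 0.0169]
tcp_rot: [179.9, -0.2, 169.7]
wrist_force: [-8.3, 2.6, 13.7]
opening: 0.0631
grasp_force: 68.5
```

>>> play_rows(
  steps=[
    [[0,0,-0.0015,0],[0,0,0,0],[0,0,0,0],[0,0,0,0],[0,0,0,0]],
  ],
  squeeze=20,
)

```text
time: 31.73
ee_pos: [0.538, -0.1801, 0.0169]
tcp_rot: [179.9, -0.3, 169.7]
wrist_force: [-1.3, 0.6, 4.0]
opening: 0.0628
grasp_force: 67.6
```

>>> play_rows(
  steps=[
    [[0,0,0,0],[0,0,0,0],[0,0,0,0],[0,0,0,0],[0,0,0,0]],
  ],
  gripper=0.08,
)

```text
time: 32.15
ee_pos: [0.5377, -0.18, 0.0164]
tcp_rot: [179.9, -0.3, 169.7]
wrist_force: [-0.1, -0.4, 0.7]
opening: 0.0798
grasp_force: 0.0
```

>>> play_rows(
  steps=[
    [[0,0,-0.005,0],[0,0,-0.01,0],[0,0,-0.015,0],[0,0,-0.018,0],[0,0,-0.018,0]],
  ],
)

```text
time: 32.57
ee_pos: [0.538, -0.1801, 0.0842]
tcp_rot: [179.9, -0.3, 169.7]
wrist_force: [0.0, -0.0, -0.6]
opening: 0.0799
grasp_force: 0.0
```

>>> play_rows(
  steps=[
    [[0,0,-0.018,0],[0,0,-0.018,0],[0,0,-0.015,0],[0,0,-0.01,0],[0,0,0,0]],
  ],
)

```text
time: 32.98
ee_pos: [0.5393, -0.1807, 0.1467]
tcp_rot: [179.9, -0.1, 169.7]
wrist_force: [0.5, -0.5, 0.2]
opening: 0.0798
grasp_force: 0.0
```

```bash
python3 - <<'E'
from h import *
o=obs()
c=cam('wrist'); im=c['img']; cv2.imwrite('pics/w8.png',im[130:330,100:420]); print(proj(c,[[.5375,-.18,.066],[.5375,-.18,.045]]))
tool([.4405,.2497,.16],22)
E
```

```text
[[259.48731897 195.39939567]
 [259.32065537 187.75358477]]
pos [ 0.5389 -0.1805  0.145 ] rpy [ 1.7991e+02 -1.7000e-01  1.6975e+02] q [-18.6   6.8   2.5  85.9   0.1  -8.3] t 33.0333
tilt 0.2 az 142.5
tool d [ 0.1735  0.4059 -0.0139] norm 0.4416 [ 0.0079  0.0184 -0.0006]
```

View pics/w8.png

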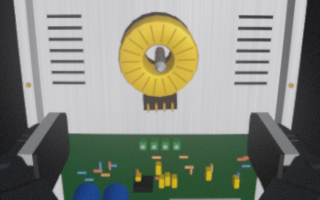

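The transformer is seated with its block towards the board; the stud tip shows at (260,197). That was my 14th and last picture, so I'll measure numerically from here. Next, the orange washer.

>>> play_rows(
  steps=[
    [[0.0079,0.0184,0,0],[0.0079,0.0184,0,0],[0.0079,0.0184,0,0],[0.0079,0.0184,0,0],[0.0079,0.0184,0,0]],
  ],
  gripper=0.072,
)

```text
time: 33.45
ee_pos: [0.515, -0.0819, 0.1427]
tcp_rot: [179.9, -0.4, 169.7]
wrist_force: [0.6, 0.8, 0.4]
opening: 0.0718
grasp_force: 0.0
```

>>> play_rows(
  steps=[
    [[0.0079,0.0184,0,0],[0.0079,0.0184,0,0],[0.0079,0.0184,0,0],[0.0079,0.0184,0,0],[0.0079,0.0184,0,0]],
  ],
)

```text
time: 33.87
ee_pos: [0.4925, 0.0157, 0.1432]
tcp_rot: [179.9, -0.4, 169.7]
wrist_force: [0.4, -0.3, -0.1]
opening: 0.0722
grasp_force: 0.0
```

>>> play_rows(
  steps=[
    [[0.0079,0.0184,0,0],[0.0079,0.0184,0,0],[0.0079,0.0184,0,0],[0.0079,0.0184,0,0],[0.0079,0.0184,0,0]],
  ],
)

```text
time: 34.28
ee_pos: [0.47, 0.1132, 0.1436]
tcp_rot: [179.9, -0.4, 169.7]
wrist_force: [-0.2, -0.4, 0.2]
opening: 0.0718
grasp_force: 0.0
```

>>> play_rows(
  steps=[
    [[0.0079,0.0184,0,0],[0.0079,0.0184,0,0],[0.0079,0.0184,0,0],[0.0079,0.0184,0,0],[0.0079,0.0184,0,0]],
  ],
)

```text
time: 34.7
ee_pos: [0.4476, 0.2106, 0.144]
tcp_rot: [179.9, -0.4, 169.7]
wrist_force: [0.6, -0.4, 0.1]
opening: 0.072
grasp_force: 0.0
```

>>> play_rows(
  steps=[
    [[0.0079,0.0184,0,0],[0.0079,0.0184,0,0],[0,0,0,0],[0,0,0,0],[0,0,0,0]],
  ],
)

```text
time: 35.12
ee_pos: [0.4391, 0.2484, 0.1445]
tcp_rot: [180.0, -0.4, 169.8]
wrist_force: [-0.7, 0.9, 0.4]
opening: 0.0721
grasp_force: 0.0
```

```bash
python3 - <<'E'
from h import *
c=cam('wrist'); im=c['img']
hsv=cv2.cvtColor(im,cv2.COLOR_BGR2HSV); H,S,V=[hsv[...,i].astype(int) for i in range(3)]
p=proj(c,[[.4405,.2497,.007]])[0]; print(p)
o=disc(((H<14)|(H>175))&(S>130)&(V>80),p,.007,c,60)
tool([o[0],o[1],-.0015])
E
```

```text
[260.46283437 181.33394121]
area 2444 bbox [230 153  61  61] centre [0.4427 0.2485] dia 0.0553
pos [0.4393 0.2482 0.1448] rpy [179.94  -0.34 169.73] q [29.3 -1.9 -6.5 85.6  0.3 39.6] t 35.1667
tilt 0.34 az 159.3
tool d [-0.0042  0.0007  0.1462] norm 0.1463
```

>>> play_rows(
  steps=[
    [[-0.002,0.0004,0.015,0],[-0.0022,0.0003,0.015,0],[0,0,0.016,0],[0,0,0.016,0],[0,0,0.016,0]],
  ],
)

```text
time: 35.58
ee_pos: [0.4435, 0.2481, 0.0664]
tcp_rot: [179.9, -0.3, 169.7]
wrist_force: [0.4, 0.2, 0.1]
opening: 0.0722
grasp_force: 0.0
```

>>> play_rows(
  steps=[
    [[0,0,0.016,0],[0,0,0.016,0],[0,0,0.012,0],[0,0,0.008,0],[0,0,0.006,0]],
  ],
)

```text
time: 36.0
ee_pos: [0.4429, 0.2487, 0.0085]
tcp_rot: [179.9, -0.3, 169.7]
wrist_force: [-0.6, -1.0, -0.1]
opening: 0.0719
grasp_force: 0.0
```

>>> play_rows(
  steps=[
    [[0,0,0.004,0],[0,0,0.002,0],[0,0,0.001,0],[0,0,0,0],[0,0,0,0]],
  ],
  squeeze=40,
)

```text
time: 36.42
ee_pos: [0.4432, 0.2495, 0.0028]
tcp_rot: [179.9, -0.3, 169.8]
wrist_force: [-0.2, 0.2, -0.8]
opening: 0.0719
grasp_force: 0.0
```

>>> play_rows(
  steps=[
    [[0,0,0.002,0],[0,0,0.0018,0],[0,0,0,0],[0,0,0,0],[0,0,0,0]],
  ],
)

```text
time: 36.83
ee_pos: [0.4429, 0.2493, -0.0015]
tcp_rot: [179.9, -0.3, 169.8]
wrist_force: [0.8, 0.8, 0.5]
opening: 0.0722
grasp_force: 0.0
```

>>> play_rows(
  steps=[
    [[0,0,0,0],[0,0,0,0],[0,0,0,0],[0,0,0,0],[0,0,0,0]],
  ],
  gripper=0.05,
)

```text
time: 37.25
ee_pos: [0.443, 0.2494, -0.0007]
tcp_rot: [179.9, -0.3, 169.7]
wrist_force: [-3.4, -2.5, 7.5]
opening: 0.0532
grasp_force: 40.5
```

>>> play_rows(
  steps=[
    [[0,0,0,0],[0,0,0,0],[0,0,0,0],[0,0,0,0],[0,0,0,0]],
  ],
)

```text
time: 37.67
ee_pos: [0.443, 0.2494, -0.0007]
tcp_rot: [179.9, -0.3, 169.7]
wrist_force: [-3.3, -1.0, 7.5]
opening: 0.0535
grasp_force: 40.5
```

Gripped, with the tips just at the mat. Next I'll lift and check the grasp numerically.

>>> play_rows(
  steps=[
    [[0,0,-0.003,0],[0,0,-0.008,0],[0,0,-0.015,0],[0,0,-0.018,0],[0,0,-0.018,0]],
  ],
)

```text
time: 38.08
ee_pos: [0.443, 0.249, 0.0615]
tcp_rot: [179.9, -0.3, 169.7]
wrist_force: [0.9, 0.7, -0.4]
opening: 0.0531
grasp_force: 41.9
```

>>> play_rows(
  steps=[
    [[0,0,-0.018,0],[0,0,-0.018,0],[0,0,-0.015,0],[0,0,-0.01,0],[0,0,0,0]],
  ],
)

```text
time: 38.5
ee_pos: [0.4444, 0.2494, 0.124]
tcp_rot: [179.8, -0.1, 169.7]
wrist_force: [-0.4, 0.8, -0.4]
opening: 0.0533
grasp_force: 41.9
```

```bash
cat >> h.py <<'E'
def heldorange():
    c=cam('wrist'); im=c['img']; o=obs()
    hsv=cv2.cvtColor(im,cv2.COLOR_BGR2HSV); H,S,V=[hsv[...,i].astype(int) for i in range(3)]
    z=o['ee_pos'][2]+.008; p=proj(c,[[*o['ee_pos'][:2],z]])[0]
    q=disc(((H<14)|(H>175))&(S>130)&(V>60),p,z,c,90)
    print('centre-TCP in tool',np.round(o['R'].T@(np.array([*q,z])-o['ee_pos']),4))
E
python3 - <<'E'
from h import *
heldorange(); tool([.5375,-.18,.125],22)
E
```

```text
area 9175 bbox [198 194 124 113] centre [0.4453 0.2492] dia 0.0582
centre-TCP in tool [-0.0012  0.0003 -0.008 ]
pos [0.444  0.2492 0.1224] rpy [179.83  -0.23 169.75] q [29.1 -1.3 -8.4 83.   0.3 39.4] t 38.55
tilt 0.28 az 132.9
tool d [-0.1684 -0.4057 -0.0045] norm 0.4393 [-0.0077 -0.0184 -0.0002]
```

>>> play_rows(
  steps=[
    [[-0.0077,-0.0184,0,0],[-0.0077,-0.0184,0,0],[-0.0077,-0.0184,0,0],[-0.0077,-0.0184,0,0],[-0.0077,-0.0184,0,0]],
  ],
)

```text
time: 38.97
ee_pos: [0.4645, 0.1505, 0.1197]
tcp_rot: [179.9, -0.4, 169.8]
wrist_force: [0.1, -0.1, -0.9]
opening: 0.0533
grasp_force: 41.9
```

>>> play_rows(
  steps=[
    [[-0.0077,-0.0184,0,0],[-0.0077,-0.0184,0,0],[-0.0077,-0.0184,0,0],[-0.0077,-0.0184,0,0],[-0.0077,-0.0184,0,0]],
  ],
)

```text
time: 39.38
ee_pos: [0.4861, 0.0531, 0.1194]
tcp_rot: [179.9, -0.4, 169.7]
wrist_force: [-0.1, 0.2, -0.2]
opening: 0.0529
grasp_force: 41.9
```

>>> play_rows(
  steps=[
    [[-0.0077,-0.0184,0,0],[-0.0077,-0.0184,0,0],[-0.0077,-0.0184,0,0],[-0.0077,-0.0184,0,0],[-0.0077,-0.0184,0,0]],
  ],
)

```text
time: 39.8
ee_pos: [0.5076, -0.0442, 0.119]
tcp_rot: [179.9, -0.4, 169.7]
wrist_force: [-0.5, 1.0, -0.3]
opening: 0.0529
grasp_force: 41.9
```

>>> play_rows(
  steps=[
    [[-0.0077,-0.0184,0,0],[-0.0077,-0.0184,0,0],[-0.0077,-0.0184,0,0],[-0.0077,-0.0184,0,0],[-0.0077,-0.0184,0,0]],
  ],
)

```text
time: 40.22
ee_pos: [0.5291, -0.1415, 0.1185]
tcp_rot: [179.9, -0.4, 169.7]
wrist_force: [0.1, 0.3, -0.8]
opening: 0.0532
grasp_force: 41.9
```

>>> play_rows(
  steps=[
    [[-0.0077,-0.0184,0,0],[-0.0067,-0.0184,0,0],[0,0,0,0],[0,0,0,0],[0,0,0,0]],
  ],
)

```text
time: 40.63
ee_pos: [0.5366, -0.1789, 0.1188]
tcp_rot: [179.9, -0.4, 169.7]
wrist_force: [-0.2, -0.1, 1.1]
opening: 0.0531
grasp_force: 42.0
```

```bash
python3 - <<'E'
from h import *
heldorange(); tool([.5375,-.18,.045])
E
```

```text
area 9161 bbox [198 194 121 114] centre [ 0.5363 -0.1796] dia 0.0568
centre-TCP in tool [ 0.0004 -0.001  -0.008 ]
pos [ 0.5368 -0.1786  0.1192] rpy [179.87  -0.37 169.77] q [-18.4   6.7  -0.4  83.2   0.1  -8.2] t 40.6833
tilt 0.39 az 150.6
tool d [-0.0014 -0.0014  0.0742] norm 0.0742
```

>>> play_rows(
  steps=[
    [[-0.0007,-0.0005,0.01,0],[-0.0007,-0.0005,0.012,0],[0,0,0.012,0],[0,0,0.01,0],[0,0,0.008,0]],
  ],
)

```text
time: 41.1
ee_pos: [0.5374, -0.18, 0.0657]
tcp_rot: [179.9, -0.4, 169.8]
wrist_force: [0.6, 0.5, 0.1]
opening: 0.0531
grasp_force: 42.0
```

>>> play_rows(
  steps=[
    [[0,0,0.008,0],[0,0,0.006,0],[0,0,0.003,0],[0,0,0.002,0],[0,0,0.001,0]],
  ],
)

```text
time: 41.52
ee_pos: [0.5381, -0.1804, 0.0477]
tcp_rot: [179.9, -0.3, 169.7]
wrist_force: [0.3, -0.7, -0.8]
opening: 0.0531
grasp_force: 42.0
```

>>> play_rows(
  steps=[
    [[0,0,0.001,0],[0,0,0,0],[0,0,0,0],[0,0,0,0],[0,0,0,0]],
  ],
)

```text
time: 41.93
ee_pos: [0.5381, -0.1804, 0.047]
tcp_rot: [179.9, -0.3, 169.7]
wrist_force: [-0.4, 0.5, 0.2]
opening: 0.0528
grasp_force: 42.0
```

>>> play_rows(
  steps=[
    [[0,0,0.0015,0],[0,0,0.001,0],[0,0,0,0],[0,0,0,0],[0,0,0,0]],
  ],
)

```text
time: 42.35
ee_pos: [0.538, -0.1804, 0.0443]
tcp_rot: [179.9, -0.3, 169.7]
wrist_force: [0.0, -0.1, -0.0]
opening: 0.0531
grasp_force: 42.0
```

>>> play_rows(
  steps=[
    [[0,0,0.001,0],[0,0,0,0],[0,0,0,0],[0,0,0,0],[0,0,0,0]],
  ],
)

```text
time: 42.77
ee_pos: [0.538, -0.1804, 0.0433]
tcp_rot: [179.9, -0.3, 169.7]
wrist_force: [1.2, 0.1, -0.3]
opening: 0.0533
grasp_force: 42.0
```

>>> play_rows(
  steps=[
    [[0,0,0.0005,0],[0,0,0,0],[0,0,0,0],[0,0,0,0],[0,0,0,0]],
  ],
)

```text
time: 43.18
ee_pos: [0.538, -0.1804, 0.0428]
tcp_rot: [179.9, -0.3, 169.7]
wrist_force: [0.2, -0.5, -0.9]
opening: 0.0531
grasp_force: 42.0
```

Within about 1 mm of the seat, so I'll release, rise, and move towards the dish.

>>> play_rows(
  steps=[
    [[0,0,0,0],[0,0,0,0],[0,0,0,0],[0,0,0,0],[0,0,0,0]],
  ],
  gripper=0.066,
)

```text
time: 43.6
ee_pos: [0.538, -0.1804, 0.0428]
tcp_rot: [179.9, -0.3, 169.7]
wrist_force: [0.6, 0.4, 0.3]
opening: 0.0662
grasp_force: 0.0
```

>>> play_rows(
  steps=[
    [[0,0,-0.005,0],[0,0,-0.01,0],[0,0,-0.018,0],[0,0,-0.018,0],[0,0,-0.018,0]],
  ],
)

```text
time: 44.02
ee_pos: [0.5383, -0.1806, 0.1136]
tcp_rot: [179.9, -0.3, 169.7]
wrist_force: [1.6, 0.4, -0.1]
opening: 0.0661
grasp_force: 0.0
```

>>> play_rows(
  steps=[
    [[0,0,-0.018,0],[0,0,-0.01,0],[0,0,-0.003,0],[0,0,0,0],[0,0,0,0]],
  ],
)

```text
time: 44.43
ee_pos: [0.5383, -0.1806, 0.1421]
tcp_rot: [179.9, -0.3, 169.8]
wrist_force: [-0.0, -0.4, -0.2]
opening: 0.0665
grasp_force: 0.0
```

```bash
python3 - <<'E'
from h import *
c=cam('wrist'); im=c['img']
hsv=cv2.cvtColor(im,cv2.COLOR_BGR2HSV); H,S,V=[hsv[...,i].astype(int) for i in range(3)]
p=proj(c,[[.5375,-.18,.05]])[0]; print(p)
m=((H<14)|(H>175))&(S>130)&(V>60)
disc(m,p,.05,c,60)
# hole contents: grey stud pixels inside orange hull
k=m.astype(np.uint8); n,l,st,_=cv2.connectedComponentsWithStats(k); i=l[int(p[1])-22-0,int(p[0])] 
print('stud pred',proj(c,[[.5375,-.18,.066]])[0])
tool([.5933,.1084,.14],15)
E
```

```text
[259.45551608 193.0197393 ]
area 3471 bbox [222 157  73  72] centre [ 0.5377 -0.1814] dia 0.0555
stud pred [259.60995686 199.19165265]
pos [ 0.5381 -0.1805  0.1417] rpy [179.88  -0.39 169.75] q [-18.6   6.9   2.3  85.8   0.1  -8.3] t 44.4833
tilt 0.41 az 152.6
tool d [-0.0029  0.2941  0.0023] norm 0.2942 [-0.0002  0.0196  0.0002]
```

```bash
python3 - <<'E'
from h import *
c=cam('wrist'); im=c['img']; p=proj(c,[[.5375,-.18,.066]])[0]
x,y=int(p[0]),int(p[1]); hsv=cv2.cvtColor(im,cv2.COLOR_BGR2HSV)
print('S');print(hsv[y-14:y+15:2,x-14:x+15:2,1]);print('V');print(hsv[y-14:y+15:2,x-14:x+15:2,2])
E
```

```text
S
[[168  40   4   2   2  14  38  31  28  25   4   5  79 182 181]
 [100   4   2   5   2  15  39  30  22  30   7   3  46 174 181]
 [131   6   2   5   4  20  29  28  32  30   6   8  72 153 184]
 [150  60   4   4   5  16  38  28  25  25  19  67 100 146 180]
 [167 142  71  10   4  21  37  34  25  20  39  79 125 147 181]
 [168 166 132  85  74  42  28  23  16  24  46 123 150 150 175]
 [170 168 166 153 103  26  13   5   3   5  41 150 149 151 183]
 [170 170 172 170 162  22   7   3   3   1  15 141 154 155 182]
 [176 174 176 172 159  30  15   5   3   5  13 144 157 174 187]
 [182 174 172 172 172  79   9   3   3   2  51 151 164 187 187]
 [181 180 173 173 171 137  53   4   6  24 139 168 181 185 189]
 [184 182 180 176 173 163 164 132 126 150 173 186 186 188 184]
 [183 181 186 182 180 176 178 182 179 181 184 185 184 181 181]
 [178 181 180 181 184 183 181 185 185 188 185 183 185 184 180]
 [181 179 180 181 183 187 187 183 187 184 185 181 184 182 185]]
V
[[215 203 210 210 206 147 100 106 111 112 189 208 194 214 216]
 [196 208 210 210 207 138 105 109 115 112 184 204 112 189 215]
 [154 181 210 211 206 126 107 108 110 110 179 166  88 147 211]
 [158 106 182 207 206 126 102 109 111 113 121  92  89 136 201]
 [174 126  90 148 183 123 104 106 113 114  98  87 114 137 193]
 [178 174 124  87  86 104 109 120 125 118 100 104 136 138 189]
 [182 181 175 138  99 109 140 159 168 159 125 138 142 142 197]
 [186 184 182 177 170 128 142 160 172 174 154 143 141 146 207]
 [193 186 185 182 178 128 135 166 173 170 156 143 145 180 213]
 [213 189 187 187 182 148 139 181 181 164 149 145 160 209 215]
 [215 213 189 181 186 175 139 171 172 149 149 164 208 215 215]
 [216 216 218 201 183 181 176 158 158 170 186 212 215 214 215]
 [215 216 215 216 218 212 203 203 210 215 215 214 216 214 215]
 [216 216 215 215 215 216 217 216 215 216 216 216 215 215 215]
 [214 215 217 215 216 214 216 215 215 215 215 215 215 214 215]]
```

>>> play_rows(
  steps=[
    [[-0.0002,0.0196,0,0],[-0.0002,0.0196,0,0],[-0.0002,0.0196,0,0],[-0.0002,0.0196,0,0],[-0.0002,0.0196,0,0]],
  ],
)

```text
time: 44.95
ee_pos: [0.5565, -0.0835, 0.1419]
tcp_rot: [179.9, -0.4, 169.7]
wrist_force: [0.6, 0.1, 0.0]
opening: 0.0657
grasp_force: 0.0
```

>>> play_rows(
  steps=[
    [[-0.0002,0.0196,0,0],[-0.0002,0.0196,0,0],[-0.0002,0.0196,0,0],[-0.0002,0.0196,0,0],[-0.0002,0.0196,0,0]],
  ],
)

```text
time: 45.37
ee_pos: [0.575, 0.0128, 0.1421]
tcp_rot: [179.9, -0.4, 169.7]
wrist_force: [-0.1, 0.7, 0.5]
opening: 0.0657
grasp_force: 0.0
```

>>> play_rows(
  steps=[
    [[-0.0002,0.0196,0,0],[-0.0002,0.0196,0,0],[-0.0002,0.0196,0,0],[-0.0002,0.0196,0,0],[-0.0002,0.0196,0,0]],
  ],
)

```text
time: 45.78
ee_pos: [0.5934, 0.109, 0.1422]
tcp_rot: [179.9, -0.4, 169.7]
wrist_force: [0.2, -0.7, -0.0]
opening: 0.0656
grasp_force: 0.0
```

>>> play_rows(
  steps=[
    [[0,0,0,0],[0,0,0,0],[0,0,0,0],[0,0,0,0],[0,0,0,0]],
  ],
)

```text
time: 46.2
ee_pos: [0.5936, 0.1073, 0.1433]
tcp_rot: [179.9, -0.3, 169.7]
wrist_force: [0.2, -0.2, -1.0]
opening: 0.0659
grasp_force: 0.0
```

```bash
python3 - <<'E'
from h import *
c=cam('wrist'); im=c['img']
hsv=cv2.cvtColor(im,cv2.COLOR_BGR2HSV); H,S,V=[hsv[...,i].astype(int) for i in range(3)]
p=proj(c,[[.5933,.1084,.010]])[0]; print(p)
o=disc((S<75)&(V>90),p,.010,c,50)
tool([o[0],o[1],.002])
E
```

```text
[259.89364561 180.50521287]
area 2084 bbox [233 156  54  53] centre [0.5952 0.1078] dia 0.0476
pos [0.5937 0.1073 0.1433] rpy [179.9   -0.31 169.69] q [10.2 11.7  7.8 86.4  0.2 20.5] t 46.25
tilt 0.32 az 151.1
tool d [-0.0022  0.0004  0.1413] norm 0.1414
```

>>> play_rows(
  steps=[
    [[-0.001,0.0004,0.015,0],[-0.0012,0,0.016,0],[0,0,0.016,0],[0,0,0.016,0],[0,0,0.016,0]],
  ],
)

```text
time: 46.67
ee_pos: [0.5956, 0.1078, 0.0637]
tcp_rot: [179.9, -0.3, 169.7]
wrist_force: [0.2, -0.2, 0.2]
opening: 0.0663
grasp_force: 0.0
```

>>> play_rows(
  steps=[
    [[0,0,0.016,0],[0,0,0.014,0],[0,0,0.01,0],[0,0,0.008,0],[0,0,0.006,0]],
  ],
)

```text
time: 47.08
ee_pos: [0.5952, 0.1082, 0.0097]
tcp_rot: [179.9, -0.3, 169.7]
wrist_force: [0.2, 0.1, 0.2]
opening: 0.0663
grasp_force: 0.0
```

>>> play_rows(
  steps=[
    [[0,0,0.003,0],[0,0,0.001,0],[0,0,0,0],[0,0,0,0],[0,0,0,0]],
  ],
)

```text
time: 47.5
ee_pos: [0.5957, 0.1086, 0.007]
tcp_rot: [179.9, -0.2, 169.7]
wrist_force: [-0.9, -0.4, -0.1]
opening: 0.0661
grasp_force: 0.0
```

>>> play_rows(
  steps=[
    [[0,0,0.003,0],[0,0,0.002,0],[0,0,0,0],[0,0,0,0],[0,0,0,0]],
  ],
)

```text
time: 47.92
ee_pos: [0.5953, 0.1085, 0.0013]
tcp_rot: [179.9, -0.3, 169.7]
wrist_force: [-0.2, 0.3, 0.5]
opening: 0.0659
grasp_force: 0.0
```

>>> play_rows(
  steps=[
    [[0,0,0,0],[0,0,0,0],[0,0,0,0],[0,0,0,0],[0,0,0,0]],
  ],
  gripper=0.04,
)

```text
time: 48.33
ee_pos: [0.5954, 0.1085, 0.002]
tcp_rot: [179.9, -0.3, 169.7]
wrist_force: [-1.9, -0.2, 5.6]
opening: 0.0438
grasp_force: 40.1
```

>>> play_rows(
  steps=[
    [[0,0,0,0],[0,0,0,0],[0,0,0,0],[0,0,0,0],[0,0,0,0]],
  ],
)

```text
time: 48.75
ee_pos: [0.5954, 0.1085, 0.002]
tcp_rot: [179.9, -0.3, 169.7]
wrist_force: [-1.8, -1.3, 5.9]
opening: 0.0437
grasp_force: 40.1
```

>>> play_rows(
  steps=[
    [[0,0,-0.003,0],[0,0,-0.008,0],[0,0,-0.015,0],[0,0,-0.018,0],[0,0,-0.018,0]],
  ],
)

```text
time: 49.17
ee_pos: [0.5954, 0.1083, 0.0642]
tcp_rot: [179.9, -0.3, 169.7]
wrist_force: [1.0, -0.0, -0.3]
opening: 0.0436
grasp_force: 40.7
```

>>> play_rows(
  steps=[
    [[0,0,-0.018,0],[0,0,-0.018,0],[0,0,-0.015,0],[0,0,-0.007,0],[0,0,0,0]],
  ],
)

```text
time: 49.58
ee_pos: [0.5967, 0.1083, 0.1235]
tcp_rot: [179.8, -0.1, 169.7]
wrist_force: [-0.1, -0.0, 0.5]
opening: 0.0436
grasp_force: 40.7
```

```bash
cat >> h.py <<'E'
def helddish():
    c=cam('wrist'); im=c['img']; o=obs()
    z=o['ee_pos'][2]+.003; p=proj(c,[[*o['ee_pos'][:2],z]])[0]; x,y=[int(round(v)) for v in p]
    hsv=cv2.cvtColor(im,cv2.COLOR_BGR2HSV)
    # hole: differs from the light grey of the dish
    print('px',p); print('S');print(hsv[y-40:y+41:5,x-50:x+51:5,1]);print('V');print(hsv[y-40:y+41:5,x-50:x+51:5,2])
E
python3 - <<'E'
from h import *
helddish(); tool([.5383,-.1793,.12],15)
E
```

```text
px [259.44916689 247.15064641]
S
[[118 118 114 116 116 116  48  14  15  15  13  15  13  15  54 113 116 117
  117 116 119]
 [120 115 118 116  64  17  11  10   8   9   9   8   8  11  12  13 108 115
  114 116 118]
 [118 113 113  33  10  10   9   9   9   8   8   8   9   8   8   9  12  66
  113 115 119]
 [118 118  47   9   9   8   8   8   9   8   8   8   7   8   9  10   8  12
  111 115 116]
 [114  96  10   9   9   9   8   9   8   9   9   9   8   9   9   8   9  11
   14 114 114]
 [116  12   8   8   9   9   8   8   8   8   9   8   7   9   9   9   9  10
    9  67 111]
 [ 55   9   9   8   9   9   9   8   8  25  38  14   8   9   8   9   9   9
   11   9  39]
 [ 19   9   9   8   8   8   9   9 104 103 102 101  69   8   7   8   8   8
   12   8  49]
 [ 14   9   8   8   8   9   9  58 104 105 104 104 102   9   9   8   8   9
   10   9  44]
 [ 16   7   8   9   8   9   8  73 103 105 106 101 105  11   8   8   7   8
    9   8  35]
 [ 18   8   9   9   8   9   8   9 102 102 103  99  87   8   8   9   8   8
   11   9  44]
 [ 22   9   7   8   9   7   8   8  11  32  62  23   9   8   8   8   8   9
   14   8  36]
[... 1450 characters left out ...]
222 221 222 211 175 174 166 223 223 220 220 221 221
  150 218  79]
 [ 92 218 180 220 220 223 221 221 221 218 223 222 223 222 220 220 218 219
  194 220  80]
 [ 79 212 218 209 222 221 222 221 221 217 221 223 223 223 221 220 218 142
  219 167  77]
 [ 76 180 218 187 206 219 222 221 220 218 218 223 222 223 221 221 149 212
  215 169  77]
 [ 87 178 195 219 193 189 220 221 220 222 216 221 223 222 219 144 205 216
  178 176  74]
 [140 175 175 187 218 210 182 180 210 216 215 213 168 150 150 218 216 176
  176 175  72]]
pos [0.5963 0.1082 0.1219] rpy [179.87  -0.24 169.75] q [10.2 12.   5.9 84.   0.2 20.4] t 49.6333
tilt 0.27 az 140.0
tool d [ 0.0059 -0.2933  0.0013] norm 0.2933 [ 0.0004 -0.0196  0.0001]
```

The dish is held flat, with its hole within about 1 mm of the tool centre. On to the stud.

>>> play_rows(
  steps=[
    [[0.0004,-0.0196,0,0],[0.0004,-0.0196,0,0],[0.0004,-0.0196,0,0],[0.0004,-0.0196,0,0],[0.0004,-0.0196,0,0]],
  ],
)

```text
time: 50.05
ee_pos: [0.5756, 0.0113, 0.1196]
tcp_rot: [179.9, -0.4, 169.8]
wrist_force: [0.4, 0.0, -1.1]
opening: 0.0437
grasp_force: 40.8
```

>>> play_rows(
  steps=[
    [[0.0004,-0.0196,0,0],[0.0004,-0.0196,0,0],[0.0004,-0.0196,0,0],[0.0004,-0.0196,0,0],[0.0004,-0.0196,0,0]],
  ],
)

```text
time: 50.47
ee_pos: [0.5562, -0.0848, 0.1195]
tcp_rot: [179.9, -0.4, 169.7]
wrist_force: [1.0, -0.7, -0.6]
opening: 0.0436
grasp_force: 40.8
```

>>> play_rows(
  steps=[
    [[0.0004,-0.0196,0,0],[0.0004,-0.0196,0,0],[0.0004,-0.0196,0,0],[0.0004,-0.0196,0,0],[0.0004,-0.0186,0,0]],
  ],
)

```text
time: 50.88
ee_pos: [0.5369, -0.1799, 0.1193]
tcp_rot: [179.9, -0.4, 169.7]
wrist_force: [0.6, -0.8, -0.1]
opening: 0.0436
grasp_force: 40.8
```

>>> play_rows(
  steps=[
    [[0,0,0,0],[0,0,0,0],[0,0,0,0],[0,0,0,0],[0,0,0,0]],
  ],
)

```text
time: 51.3
ee_pos: [0.5379, -0.1783, 0.1206]
tcp_rot: [179.9, -0.3, 169.8]
wrist_force: [-0.3, -0.6, -0.1]
opening: 0.0438
grasp_force: 40.8
```

```bash
python3 - <<'E'
from h import *
tool([.5378,-.1793,.070]); tool([.5378,-.1793,.050])
E
```

```text
pos [ 0.5379 -0.1783  0.1206] rpy [179.88  -0.32 169.81] q [-18.4   6.8  -0.2  83.4   0.1  -8.2] t 51.3
tilt 0.34 az 149.8
tool d [-0.0003 -0.0012  0.0506] norm 0.0506 
pos [ 0.5379 -0.1783  0.1206] rpy [179.88  -0.32 169.81] q [-18.4   6.8  -0.2  83.4   0.1  -8.2] t 51.3
tilt 0.34 az 149.8
tool d [-0.0005 -0.0012  0.0706] norm 0.0706
```

>>> play_rows(
  steps=[
    [[-0.0004,-0.001,0.01,0],[0,0,0.014,0],[0,0,0.012,0],[0,0,0.008,0],[0,0,0.004,0]],
  ],
)

```text
time: 51.72
ee_pos: [0.5371, -0.1796, 0.0708]
tcp_rot: [179.9, -0.4, 169.8]
wrist_force: [-0.0, -0.6, 0.1]
opening: 0.0435
grasp_force: 40.8
```

>>> play_rows(
  steps=[
    [[0,0,0.003,0],[0,0,0.003,0],[0,0,0.003,0],[0,0,0.002,0],[0,0,0,0]],
  ],
)

```text
time: 52.13
ee_pos: [0.5377, -0.18, 0.0616]
tcp_rot: [179.9, -0.3, 169.7]
wrist_force: [0.2, -0.4, 0.3]
opening: 0.0435
grasp_force: 40.8
```

No contact at 61.6 mm, below the 66 mm tip, so the stud is in the hole. I'll continue lowering.

>>> play_rows(
  steps=[
    [[0,0,0.003,0],[0,0,0.003,0],[0,0,0.002,0],[0,0,0.001,0],[0,0,0,0]],
  ],
)

```text
time: 52.55
ee_pos: [0.5375, -0.1799, 0.0524]
tcp_rot: [179.9, -0.3, 169.7]
wrist_force: [0.5, -0.4, -0.2]
opening: 0.0437
grasp_force: 40.8
```

>>> play_rows(
  steps=[
    [[0,0,0.001,0],[0,0,0,0],[0,0,0,0],[0,0,0,0],[0,0,0,0]],
  ],
)

```text
time: 52.97
ee_pos: [0.5378, -0.18, 0.0519]
tcp_rot: [179.9, -0.3, 169.7]
wrist_force: [0.4, 0.4, -1.1]
opening: 0.0435
grasp_force: 40.8
```

>>> play_rows(
  steps=[
    [[0,0,0.0012,0],[0,0,0,0],[0,0,0,0],[0,0,0,0],[0,0,0,0]],
  ],
)

```text
time: 53.38
ee_pos: [0.5377, -0.1799, 0.0506]
tcp_rot: [179.9, -0.3, 169.7]
wrist_force: [0.3, 0.3, -0.4]
opening: 0.0433
grasp_force: 40.8
```

>>> play_rows(
  steps=[
    [[0,0,0,0],[0,0,0,0],[0,0,0,0],[0,0,0,0],[0,0,0,0]],
  ],
  gripper=0.056,
)

```text
time: 53.8
ee_pos: [0.5377, -0.1799, 0.0506]
tcp_rot: [179.9, -0.3, 169.7]
wrist_force: [-0.1, 0.0, -0.4]
opening: 0.0561
grasp_force: 0.0
```

>>> play_rows(
  steps=[
    [[0,0,-0.005,0],[0,0,-0.01,0],[0,0,-0.018,0],[0,0,-0.018,0],[0,0,-0.018,0]],
  ],
)

```text
time: 54.22
ee_pos: [0.5381, -0.1801, 0.1214]
tcp_rot: [179.9, -0.3, 169.7]
wrist_force: [0.4, -0.4, 0.7]
opening: 0.0565
grasp_force: 0.0
```

>>> play_rows(
  steps=[
    [[0,0,-0.018,0],[0,0,-0.01,0],[0,0,-0.003,0],[0,0,0,0],[0,0,0,0]],
  ],
)

```text
time: 54.63
ee_pos: [0.538, -0.1802, 0.1499]
tcp_rot: [179.9, -0.3, 169.7]
wrist_force: [-0.2, 0.2, 0.4]
opening: 0.0557
grasp_force: 0.0
```

```bash
python3 - <<'E'
from h import *
tool([.5375,-.18,.15])
c=cam('wrist'); im=c['img']
hsv=cv2.cvtColor(im,cv2.COLOR_BGR2HSV); H,S,V=[hsv[...,i].astype(int) for i in range(3)]
og=((H<14)|(H>175))&(S>130)&(V>60)
p=proj(c,[[.538,-.1798,.058]])[0]; print(p)
print('orange');disc(og,p,.05,c,60)
k=np.zeros(og.shape,np.uint8); cs=cv2.findContours(og.astype(np.uint8),cv2.RETR_EXTERNAL,cv2.CHAIN_APPROX_NONE)[0]
h=cv2.convexHull(max(cs,key=len)); cv2.drawContours(k,[h],-1,1,-1)
print('dish');disc((S<60)&(k>0),p,.058,c,60)
x,y=int(p[0]),int(p[1]); print(hsv[y-40:y+41:4,x-40:x+41:4,1]); print(hsv[y-20:y+21:2,x-20:x+21:2,2])
E
```

```text
pos [ 0.538  -0.1802  0.1499] rpy [179.89  -0.35 169.75] q [-18.5   6.8   3.1  86.6   0.1  -8.3] t 54.6333
tilt 0.37 az 151.5
tool d [ 0.0005  0.0001 -0.0001] norm 0.0005 
[259.32458142 194.13449848]
orange
area 854 bbox [222 156  72  70] centre [ 0.5378 -0.1815] dia 0.0556
dish
area 2848 bbox [228 163  61  61] centre [ 0.5376 -0.1804] dia 0.0468
[[  4   4   4   6  77 123 141 147 153 152 154 153 155 148 146 133   3   3
    4   3   3]
 [  5   5   6  85 124 151 147 156 162 162 160 160 161 147 143 152 144   2
    2   2   4]
 [  4   4  66 130 155 157 162 165 159 149 123 150 166 163 163 145 146 111
    4   3   3]
 [  5   5 120 152 160 163 142   5   8   5   7   7   7  31 163 166 145 147
    5   3   4]
 [  5  99 154 161 166  30   7   6   6   7   7   7   6   7   7 141 160 147
  133   2   2]
 [  2 142 160 159  42   7   5   7   5   7   5   5   5   5   4   8 154 163
  151  16   4]
 [ 19 153 159 104   4   4   5   5   7   7   5   5   5   7   5   6   7 165
  157 114   4]
 [ 47 157 159   6   6   5   5   7   5   7   4   7   5   5   5   5   5 119
  163 144   4]
 [ 89 160 161   8   5   7   5   7   5  
[... 2288 characters left out ...]
0 191 189 188 185 166 128 168 189 187 163 186 190 190 189 188
  188 189 191]
 [190 190 191 191 190 189 189 188 174 152 175 171 172 191 191 190 189 188
  188 189 189]
 [189 190 191 191 191 190 191 189 186 188 189 191 191 192 191 192 189 188
  188 187 188]
 [190 189 191 192 191 189 188 189 186 187 192 192 190 191 191 191 189 189
  190 187 164]
 [186 190 190 192 192 190 189 190 187 185 190 193 191 190 191 192 191 188
  189 181 150]
 [169 186 188 190 191 189 189 188 189 187 188 190 192 190 191 191 189 189
  182 142 175]
 [188 171 186 188 190 190 190 188 188 188 187 190 192 191 190 192 189 168
  141 175 186]
 [190 188 170 163 183 190 190 189 189 188 185 187 190 191 189 185 164 152
  181 186 188]]
```

The dish and orange washer are concentric over the stud, and their apparent diameters (46.8 and 55.6 mm) match the right heights. The gripper is clear, so I'm handing in.

```bash
python3 -c "
from workcell import bot
print(bot.job_done())"
```

```text
the job is handed in; nothing more can be done
None
```

The job is handed in at about 55 s with all four parts threaded over the stud in order and the terminal block facing the board; the last camera check put the orange washer and dish centred and at the right heights, and no verdict was returned.

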